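# Grease the bearing: drip tray under the seal, gun snapped onto the tilted nipple and held

## Task

First carry the drip tray level, without spilling the two old nipples in it, and stand it wholly on the rubber mat in front of the bearing housing, its length pointing straight out from the housing, and let go of it. Then take the push-type grease gun out of its stand, set its nose squarely over the tilted grease nipple and press it along the nipple's axis until it snaps over the catch and on until it is fully home on the nipple's collar. The program finishes while still holding the gun pressed home there against the spring; leave the other things on the bench alone.

Things in the scene. Friction and masses are not known exactly. Their poses are not given: they have to be found in the camera images.
- tray_mid (a point): Centre, half-way up, of the drip tray: a plain steel open tray 120 mm long (x axis), 54 mm wide (y), 32 mm high, walls and floor 3 mm, about 220 g, standing loose on the bench to one side, z up. Two loose brass old nipples lie in it. Grip it from above across its 54 mm width, at mid-length.
- old0_mid (a point): Middle of one old brass nipple loose in the tray (16 mm wide, 16 mm high).
- old1_mid (a point): Middle of the other old brass nipple loose in the tray (same size).
- mat_mid (a point): Centre of the top face of the black rubber mat in front of the bearing housing, 3 mm above the bench. The mat is 150 mm long (x axis) and 102 mm wide (y); its x axis points straight to the housing, whose front face is 83 mm away (shaft end 78 mm); z up. Fixed.
- housing: Grey bearing housing, fixed together with mat and nipple. Origin: centre of its underside on the bench; its -x axis points to the mat, z up. Feet 150 mm wide (y), 70 mm deep (x), 18 mm high with bolts to 28 mm; round hub 90 mm wide, 103 mm high.
- nipple_seat (a point): Centre of the top face of the nipple's collar (steel disc 40 mm across) above the hub, 128 mm above the bench. Its z axis is the nipple's axis, pointing outwards: it leans 0.52 rad from vertical towards the mat. From here the steel stem, 16 mm across with tapered end, rises 34 mm along z, and the brass check pin, 10 mm across, 8 mm further (tip 42 mm from the collar). Fixed.
- catch_mid (a point): Point on the nipple's axis, 21 mm out from the collar, between the two sprung catch balls, which stick out 4 mm on opposite sides of the stem (along y) and give way inwards.
- gun_grip (a point): Centre of the 28 mm square grip of the grease gun (flats face its x and y axes), 44 mm long along z. The z axis runs from nose to back end, up while it stands nose down in its stand. 22 mm below this point is the top of a flange 42 mm across on which fingertips can push, then a nose 36 mm across. Mouth 72 mm below, black back cap up to 25 mm above this point. About 300 g.
- gun_mouth (a point): Centre of the open mouth of the gun, same axes as gun_grip. A funnel 28 mm wide narrows to a lip 20 mm wide 8 mm inside, with a groove behind. Going on, the lip meets the catch balls with the mouth about 17 mm from the collar (some 10 N), then slips past them and snaps in by about 7 mm. From about 7 mm on the check pin pushes back, 4 N rising to 10 N at home, the mouth on the collar (rigid).
- gun_stand: Fixed stand of the gun: dark steel plate 90 mm square, 6 mm thick, with a ring 50 mm across reaching 34 mm above the bench, in which the gun's nose stands loosely. Origin: centre of its underside. Raise the gun 40 mm to clear it.
- check_pin (a joint): How far the sprung check pin of the nipple is pushed into its stem, in m: 0 free, about 0.0065 with the gun fully home on the collar.
- can: Bystander: a grey closed can, 64 mm across and 100 mm high, behind the housing; leave it alone.
- bearing: Bystander: a loose sealed ball bearing, a disc 72 mm across and 20 mm high, behind the housing to the right; leave it alone.
- spanner: Bystander: a steel spanner about 170 mm long lying to the right; leave it alone.
There are look-alikes about, which are no part of the job. What is shaped like the part that bears tray_mid but orange is not meant.

How it is judged:
By the outcome, as a careful person would: the job done as asked, in the order asked, and still so for the second after the job is handed in, while the arm keeps its last pose, push and grip.
It also fails if it takes over 61 s, if anything falls off the work surface, if the arm or the gripper's body presses on something with over 40 N, if the wrist force passes 120 N, or if a joint passes its speed limit or range.

## Robot

A 6-joint arm with a two-finger parallel gripper is mounted at the origin on the work surface. World frame = base frame: x ahead of the robot, y to its left, z up, the work surface at z = 0. Lengths are in mm, angles in rad, forces in N, time in s.
With the tool pointing down it reaches from about 300 to 775 mm from the base axis. Payload 14.6 kg.
Tool frame: the origin (TCP) lies midway between the tips of the shut fingers; the grasp point (between the pads) lies 19 mm behind it (bot.tcp_to_grasp is the z of the grasp point in the tool frame, in mm); z points along the fingers, y is the direction in which the jaws open and shut (so a half turn about z gives the same grasp; the last joint's range is limited). The gripper opens to 94 mm and grips with 3 to 60 N. Pads are 16 mm wide; open, the fingers measure 119 mm over their backs; the gripper's body (75 mm by 177 mm) begins 78 mm behind the grasp point.
Start: joints at [-1.256, 0.3, 1.521, -0, 1.321, -0.067], TCP at [204.918, -510.39, 205.446] pointing down, gripper open.
Joint ranges: [-3.03, 3.03], [-0.79, 2.21], [0.23, 2.52], [-1.04, 4.18], [0, 3.07], [-2.55, 2.55]. Speed limits (rad/s): [2.22, 2.22, 2.57, 3.14, 3.14, 3.14].

## Interface

Orientations are given as [roll, pitch, yaw] about the fixed x, y, z axes, in that order (R = Rz(yaw) Ry(pitch) Rx(roll)).
In Python, from plant import bot gives the robot as it stands.
- The arm moves only by the tool carry_out, never from a script. Its argument "plan" is a list of rows, each an object of numbers: "x", "y", "z": the shift along the tool's x, y, z in mm; "ax", "ay", "az": the turn, a rotation vector about the tool's x, y, z in rad. A call has 1 to 5 rows; each row shifts and turns the commanded pose from where the row before left it, along the tool's axes as they then stand; what a row does not reach is not made up. A row lasts 1/12 s, in which the tool goes at most 41.7 mm and 7.16 degrees, less where a joint would pass 70% of its speed; a pose out of reach is approached as far as the arm can. A call with a gripper value outside its range is refused whole. "hand" is the finger opening in mm, from 0 to 94, set as the call begins (left out, the last holds). The fingers move at their own pace and stop on an object; "force" is the grip in N (left out, the last holds). Time passes only in rows, so rows that do not move let the fingers close. It gives the time, the measured TCP pose, the force and the opening at its end, in the units of the state.
- bot.observe(): the state, without advancing time (a new reading comes with each control period).
- bot.grab_frame(name): name is "scene" or "top" or "wrist"; returns a dict with "pixels" (400x640x3 uint8, red, green, blue), "intrinsics" (3x3 intrinsics, pixels), "R" (3x3) and "t" (3): a world point X has camera coordinates R X + t; the wrist camera has in their place "tool_from_camera" (4x4, takes a point from camera to tool coordinates, whose origin is the TCP and whose axes are the flange's). Camera axes: x right, y down, z forward; pixel columns grow to the right and rows downward; lengths in mm; the calibration is good to about 2 mm. The wrist camera is an equidistant fisheye: a pixel r from the principal point sees the ray r / f radians off the axis. A picture is of the moment at which its call begins: read the wrist's pose just before it. There is no depth.
- bot.job_done(): hands the job in, once; it reports no verdict.
Trained networks look in a picture, given as the dict that the camera call returned (one of the last four; its "shot" number tells which), for a name from the list of things; names that differ only in an ending like _2 or _b are one class to them, and where a whole thing is asked for, a point or a joint stands for the part that bears it (a point fixed in the world has none). Each returns a list of dicts, best first, with "confidence" (0 to 1); they miss things now and then, are a little off and sometimes report something else, mostly with a low value. They report only what shows in the picture. A call takes as long as a camera call. They do not tell look-alikes from the thing itself.
- bot.outline_of(picture, target): "mask" (400x640 bool, what is visible of it).
- bot.place_of(picture, target): "xyz" ([x, y, z] in mm, in world coordinates, good to about 4 mm: a listed point, or the origin of a listed thing).
The state is a dict: "time_s": time; "q": joint angles; "qvel": joint speeds; "effort": joint torques, N m; "eef_pos": TCP position; "tool_rot": TCP orientation; "force": force on the tool from outside, world axes, zero at the start; "ft_torque": the same for the moment, N m; "grip_width": finger opening in mm.
Only numpy, scipy, OpenCV 4.12 (cv2) and the standard library are available. Lean on these libraries where they do the work, as an engineer would, in place of code of your own. Each camera call takes 0.05 s, during which the arm holds its last target.

## Working session

There is one attempt and no reset: what is moved stays moved. The work goes in short steps, Python scripts to look and compute and a tool call to move; the robot and the scene stay as the last step left them, time stands still between calls to the robot, and variables do not carry over. Pictures are saved under pics/ and viewed, and the job is handed in when it is done.

Besides the shell and the picture viewer there is one more tool, called after "Call:" as name(argument=value, ...) on one line, values as JSON. carry_out: Moves the arm, as the interface text tells. Its arguments: {"type":"object","properties":{"plan":{"type":"array"},"hand":{"type":"number"},"force":{"type":"number"}},"required":["plan"]}

```bash
ls; mkdir -p pics; python3 - <<'E'
from plant import bot
import cv2
print(bot.observe(), bot.tcp_to_grasp)
for n in ["scene","top","wrist"]:
    p=bot.grab_frame(n); cv2.imwrite(f"pics/a_{n}.png",p["pixels"][:,:,::-1])
    print(n,p["intrinsics"].round(1).tolist(), p.get("R"),p.get("t"),p.get("tool_from_camera"))
E
```

```text
pics
{'time_s': 0.0, 'q': array([-1.25559854e+00,  3.00480560e-01,  1.52158116e+00,  3.39285692e-06,
        1.32069383e+00, -6.66180513e-02]), 'qvel': array([ 0.00146925, -0.00120304,  0.00060417, -0.00012404,  0.00029765,
       -0.00169308]), 'effort': array([ 4.21532131e-04, -5.31811595e+01, -3.52739525e+01,  7.07983668e-02,
        2.43141095e-02, -1.27098001e-04]), 'eef_pos': array([ 204.84099147, -510.14942942,  204.88110708]), 'tool_rot': array([-3.14043256e+00, -8.06913268e-05,  3.81814946e-01]), 'force': array([ 0.72513555, -0.63107347,  0.33654008]), 'ft_torque': array([ 0.07369295, -0.02237044,  0.00677051]), 'grip_width': 94.04238279309399} -18.8
scene [[441.9, 0.0, 320.9], [0.0, 441.9, 196.5], [0.0, 0.0, 1.0]] [[ 0.20970472  0.97775221 -0.00495466]
 [ 0.79114209 -0.1726546  -0.58675768]
 [-0.57455907  0.11912601 -0.80974741]] [ -96.76213682 -392.41783144 1500.63046624] None
top [[371.7, 0.0, 325.2], [0.0, 371.7, 205.0], [0.0, 0.0, 1.0]] [[ 0.01542181 -0.9998477   0.00817027]
 [-0.99234545 -0.01630638 -0.12241166]
 [ 0.12252625 -0.00621992 -0.99244578]] [ -40.56860974  583.16519826 1008.39234887] None
wrist [[309.7, 0.0, 322.5], [0.0, 309.7, 199.2], [0.0, 0.0, 1.0]] None None [[ 5.47311480e-04 -9.66626396e-01 -2.56189600e-01  7.38209749e+01]
 [ 9.99998992e-01  8.64732698e-04 -1.12636314e-03  3.29164215e-01]
 [ 1.31030787e-03 -2.56188726e-01  9.66625895e-01 -1.79035913e+02]
 [ 0.00000000e+00  0.00000000e+00  0.00000000e+00  1.00000000e+00]]
```

View pics/a_scene.png

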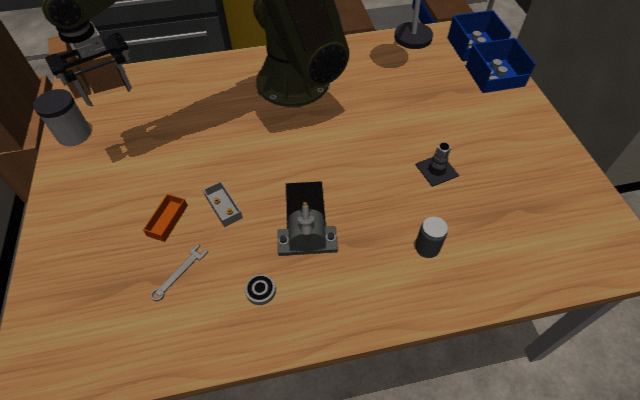

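View pics/a_top.png

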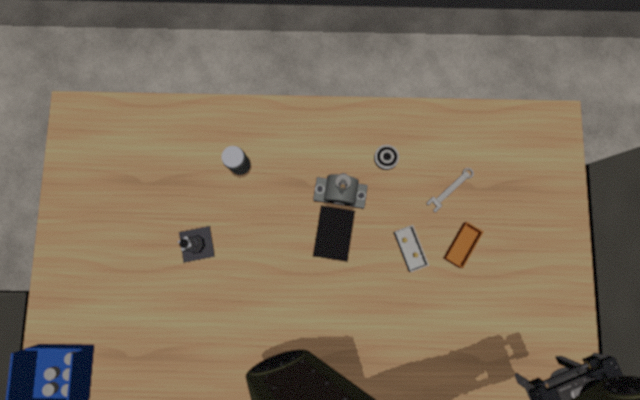

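View pics/a_wrist.png

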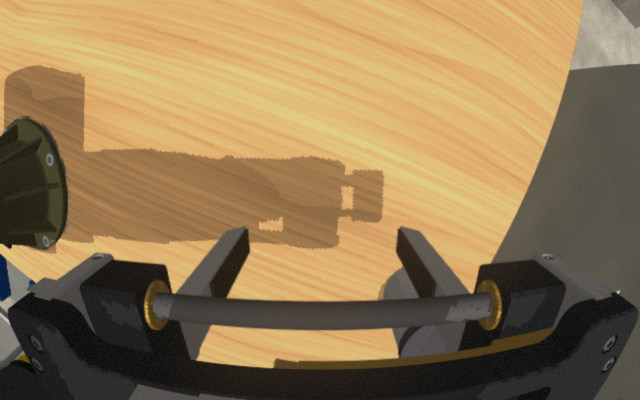

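```bash
python3 - <<'E'
from plant import bot
import numpy as np
names="tray_mid old0_mid mat_mid housing nipple_seat catch_mid gun_grip gun_mouth gun_stand can bearing spanner".split()
for n in ["scene","top"]:
    p=bot.grab_frame(n)
    for t in names:
        print(n,t,[(np.round(d["xyz"]).tolist(),round(d["confidence"],2)) for d in bot.place_of(p,t)][:4])
print(bot.observe()['time_s'])
E
```

```text
scene tray_mid [([478.0, -421.0, 14.0], 0.71), ([473.0, -275.0, 16.0], 0.61), ([646.0, -397.0, -3.0], 0.19)]
scene old0_mid [([449.0, -289.0, 15.0], 0.48)]
scene mat_mid [([504.0, -58.0, 9.0], 0.83)]
scene housing [([627.0, -72.0, -1.0], 0.56)]
scene nipple_seat [([634.0, -77.0, 128.0], 0.68)]
scene catch_mid [([627.0, -79.0, 143.0], 0.87)]
scene gun_grip [([628.0, -75.0, 146.0], 0.68), ([472.0, 338.0, 77.0], 0.55)]
scene gun_mouth [([469.0, 339.0, 5.0], 0.74), ([738.0, -206.0, 0.0], 0.44)]
scene gun_stand [([627.0, -74.0, 1.0], 0.65), ([474.0, 335.0, 0.0], 0.63), ([506.0, -56.0, 4.0], 0.38)]
scene can [([708.0, 225.0, 0.0], 0.72)]
scene bearing [([737.0, -208.0, -1.0], 0.9)]
scene spanner [([646.0, -397.0, -2.0], 0.87)]
top tray_mid [([484.0, -422.0, 15.0], 0.75), ([469.0, -272.0, 17.0], 0.74), ([474.0, 338.0, 1.0], 0.71), ([493.0, -259.0, 14.0], 0.15)]
top old0_mid [([454.0, -289.0, 11.0], 0.42)]
top mat_mid [([512.0, -56.0, 4.0], 0.64), ([469.0, -273.0, 15.0], 0.5)]
top housing [([627.0, -73.0, -7.0], 0.72)]
top nipple_seat [([634.0, -77.0, 131.0], 0.47)]
top catch_mid [([630.0, -74.0, 146.0], 0.74)]
top gun_grip [([469.0, 332.0, 78.0], 0.55), ([630.0, -74.0, 147.0], 0.5), ([644.0, -399.0, -2.0], 0.44)]
top gun_mouth [([467.0, 333.0, 7.0], 0.51)]
top gun_stand [([472.0, 339.0, 1.0], 0.59), ([625.0, -72.0, 146.0], 0.2)]
top can [([708.0, 220.0, 2.0], 0.93), ([469.0, -269.0, 14.0], 0.66)]
top bearing [([734.0, -206.0, 5.0], 0.6), ([636.0, -78.0, 129.0], 0.19)]
top spanner [([512.0, -55.0, 3.0], 0.59), ([469.0, 335.0, 6.0], 0.59), ([635.0, -77.0, 127.0], 0.2)]
1.45
```

```bash
cat > h.py <<'E'
import numpy as np, cv2
from plant import bot
def bp(p,uv,z):
    K=p["intrinsics"];R=p["R"];t=p["t"]
    uv=np.atleast_2d(uv).astype(float)
    d=np.c_[(uv[:,0]-K[0,2])/K[0,0],(uv[:,1]-K[1,2])/K[1,1],np.ones(len(uv))]@R
    c=-R.T@t
    s=(z-c[2])/d[:,2]
    return c+s[:,None]*d
def pr(p,X):
    X=np.atleast_2d(X);c=X@p["R"].T+p["t"];K=p["intrinsics"]
    return np.c_[K[0,0]*c[:,0]/c[:,2]+K[0,2],K[1,1]*c[:,1]/c[:,2]+K[1,2]]
def crop(p,u,v,w,name,s=6,h=None):
    h=h or w*3//4
    im=p["pixels"][max(0,v-h//2):v+h//2,max(0,u-w//2):u+w//2,::-1]
    cv2.imwrite(name,cv2.resize(im,None,fx=s,fy=s,interpolation=cv2.INTER_CUBIC))
E
python3 - <<'E'
from h import *
for n,(u,v) in dict(scene=(265,215),top=(390,220)).items():
    p=bot.grab_frame(n)
    crop(p,u,v,240 if n=="scene" else 200,f"pics/b_{n}.png",s=3.3 if n=="scene" else 4)
    print(n,-p["R"].T@p["t"])
    for t,zz in [("mat_mid",3),("tray_mid",32),("gun_stand",6),("housing",0)]:
        for d in bot.outline_of(p,t)[:3]:
            m=d["mask"].astype(np.uint8)
            cs,_=cv2.findContours(m,cv2.RETR_EXTERNAL,cv2.CHAIN_APPROX_NONE)
            c=max(cs,key=cv2.contourArea)[:,0,:]
            w=bp(p,c,zz)[:,:2].astype(np.float32)
            r=cv2.minAreaRect(w)
            print(t,round(d["confidence"],2),c.mean(0).round(),[np.round(x,1) for x in r])
E
```

```text
scene [1192.95057922 -151.90747681  984.39803728]
mat_mid 0.85 [305. 222.] [array([549.9, -61.3]), array([151.1, 228.1]), np.float64(81.3)]
tray_mid 0.97 [222. 203.] [array([ 482.5, -270.7]), array([142.1,  61.8]), np.float64(22.4)]
tray_mid 0.65 [165. 217.] [array([ 494.3, -417.2]), array([ 72.5, 132.9]), np.float64(60.5)]
gun_stand 0.83 [436. 171.] [array([475. , 332.9]), array([92.5, 92.8]), np.float64(11.5)]
housing 0.49 [222. 204.] [array([ 460. , -275.4]), array([146.8,  61.8]), np.float64(20.5)]
housing 0.3 [305. 221.] [array([547.8, -63. ]), array([154.4, 229.5]), np.float64(82.2)]
housing 0.18 [441. 156.] [array([422.3, 370. ]), array([ 41.6, 103.3]), np.float64(56.1)]
top [ 455.77244169  -24.78099852 1072.49241178]
mat_mid 0.77 [334. 234.] [array([506.4, -59.5]), array([100.7, 148.6]), np.float64(81.6)]
mat_mid 0.2 [343. 181.] [array([660.2, -83.1]), array([41.6, 43.9]), np.float64(45.4)]
tray_mid 0.77 [411. 249.] [array([ 465.9, -271. ]), array([121.2,  60.9]), np.float64(21.3)]
tray_mid 0.67 [463. 245.] [array([ 478.7, -419. ]), array([ 63.5, 127.1]), np.float64(59.2)]
gun_stand 0.58 [197. 244.] [array([469., 333.]), array([89.1, 90.6]), np.float64(11.7)]
gun_stand 0.37 [386. 157.] [array([ 732.8, -206.6]), array([67.9, 72.6]), np.float64(90.0)]
gun_stand 0.2 [411. 249.] [array([ 465.7, -277.2]), array([123.2,  62.2]), np.float64(21.0)]
housing 0.85 [334. 233.] [array([506.9, -57.7]), array([101.4, 149.9]), np.float64(82.2)]
```

View pics/b_scene.png

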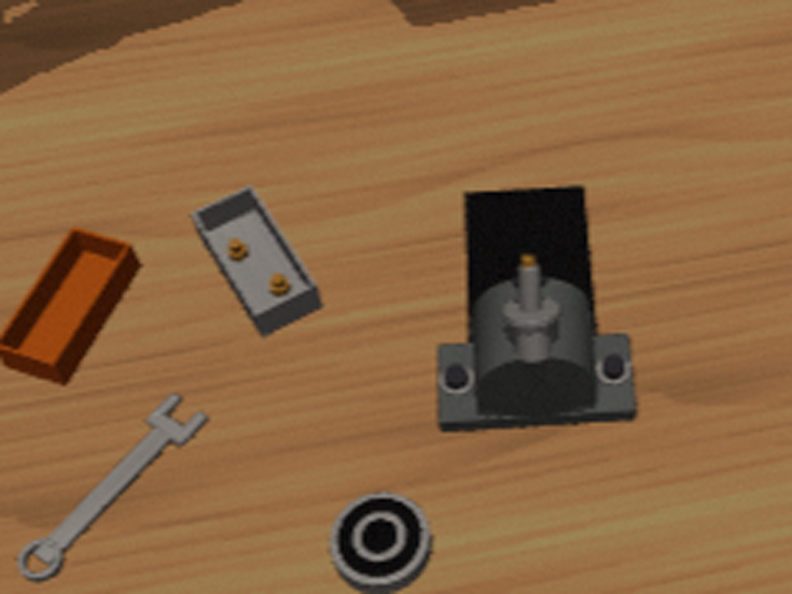

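View pics/b_top.png

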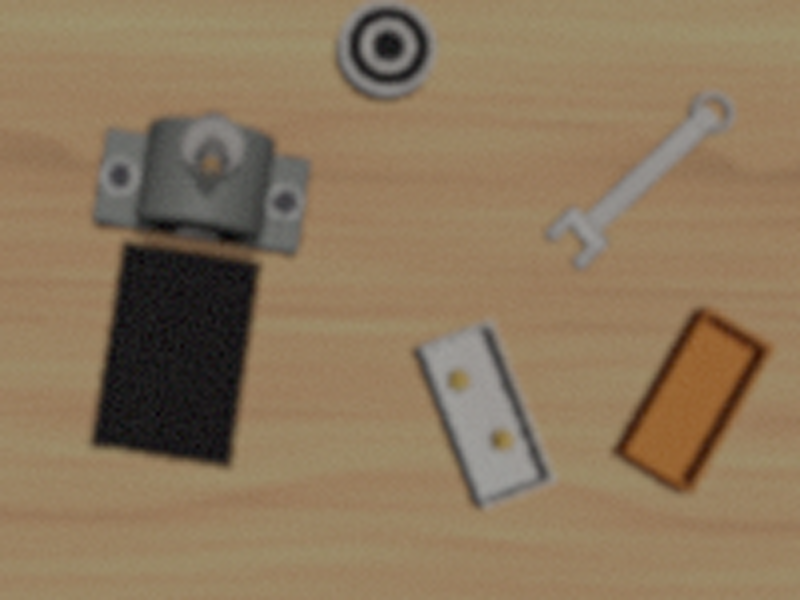

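Call:
carry_out(plan=[{"x": 20,"y": -7,"z": 2},{"x": 35,"y": -13,"z": 5},{"x": 36,"y": -13,"z": 5},{"x": 36,"y": -13,"z": 5},{"x": 36,"y": -13,"z": 5}])

```text
schema error: expected keys x, y, z, ax, ay, az
```

Call:
carry_out(plan=[{"x": 36,"y": -13,"z": 5},{"x": 36,"y": -13,"z": 5},{"x": 36,"y": -13,"z": 5},{"x": 35,"y": -13,"z": 5},{"x": 26,"y": -10,"z": 5}])

```text
schema error: expected keys x, y, z, ax, ay, az
```

Call:
carry_out(plan=[{"z": 0},{"z": 0}])

```text
schema error: expected keys x, y, z, ax, ay, az
```

```bash
cat >> h.py <<'E'
from scipy.spatial.transform import Rotation as Ro
def toolT(o):
    T=np.eye(4);T[:3,:3]=Ro.from_euler("xyz",o["tool_rot"]).as_matrix();T[:3,3]=o["eef_pos"];return T
def wbp(p,o,uv,z):
    K=p["intrinsics"];uv=np.atleast_2d(uv).astype(float)
    a=(uv-[K[0,2],K[1,2]])/K[0,0];r=np.linalg.norm(a,axis=1)+1e-12
    d=np.c_[np.sin(r)[:,None]*a/r[:,None],np.cos(r)]
    T=toolT(o)@p["tool_from_camera"];d=d@T[:3,:3].T;c=T[:3,3]
    return c+((z-c[2])/d[:,2])[:,None]*d
def wpr(p,o,X):
    T=np.linalg.inv(toolT(o)@p["tool_from_camera"]);K=p["intrinsics"]
    c=np.atleast_2d(X)@T[:3,:3].T+T[:3,3];rho=np.hypot(c[:,0],c[:,1])
    th=np.arctan2(rho,c[:,2]);return np.c_[K[0,0]*th*c[:,0]/rho+K[0,2],K[0,0]*th*c[:,1]/rho+K[1,2]]
def rel(o,pos,rot):
    "shift in the tool frame and rotvec to target"
    T=toolT(o);R=T[:3,:3]
    return R.T@(np.array(pos)-T[:3,3]), Ro.from_matrix(R.T@Ro.from_euler("xyz",rot).as_matrix()).as_rotvec()
E
python3 - <<'E'
from h import *
o=bot.observe();p=bot.grab_frame("wrist");cv2.imwrite("pics/c_w.png",p["pixels"][:,:,::-1])
print(o["time_s"],o["eef_pos"],o["tool_rot"],o["force"])
for t in ["tray_mid","old0_mid"]:
  for d in bot.place_of(p,t)[:3]: print(t,d["xyz"].round(1),d["confidence"])
for d in bot.outline_of(p,"tray_mid")[:2]:
    c=max(cv2.findContours(d["mask"].astype(np.uint8),0,1)[0],key=cv2.contourArea)[:,0]
    print(d["confidence"],cv2.minAreaRect(wbp(p,o,c,32)[:,:2].astype(np.float32)))
E
```

```text
1.95 [ 204.91461446 -510.39302317  205.43890022] [-3.14157443e+00 -5.84750514e-06  3.81801436e-01] [0.68618299 0.2709907  0.710231  ]
```

View pics/c_w.png

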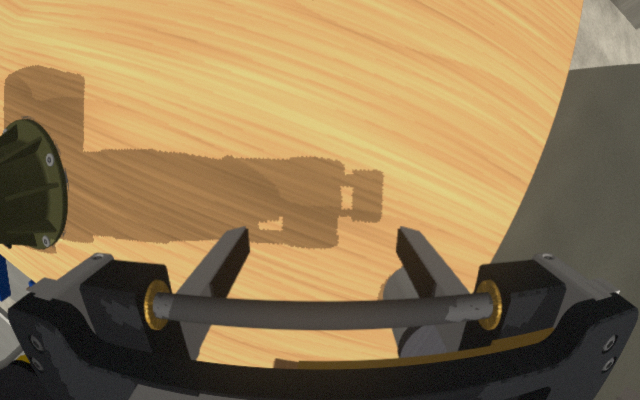

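All six keys are needed.

Call:
carry_out(plan=[{"x": 20,"y": -7,"z": 2,"ax": 0,"ay": 0,"az": 0},{"x": 35,"y": -13,"z": 5,"ax": 0,"ay": 0,"az": 0},{"x": 36,"y": -13,"z": 5,"ax": 0,"ay": 0,"az": 0},{"x": 36,"y": -13,"z": 5,"ax": 0,"ay": 0,"az": 0},{"x": 36,"y": -13,"z": 5,"ax": 0,"ay": 0,"az": 0}])

```text
time_s: 2.57
eef_pos: [335.2, -393.6, 183.4]
tool_rot: [3.141, -0.0, 0.381]
force: [0.6, -0.8, -0.1]
grip_width: 93.7
```

Call:
carry_out(plan=[{"x": 36,"y": -13,"z": 5,"ax": 0,"ay": 0,"az": 0},{"x": 36,"y": -13,"z": 5,"ax": 0,"ay": 0,"az": 0},{"x": 36,"y": -13,"z": 5,"ax": 0,"ay": 0,"az": 0},{"x": 35,"y": -13,"z": 5,"ax": 0,"ay": 0,"az": 0},{"x": 26,"y": -10,"z": 5,"ax": 0,"ay": 0,"az": 0}])

```text
time_s: 2.98
eef_pos: [469.7, -272.3, 158.3]
tool_rot: [3.141, -0.0, 0.383]
force: [-0.6, -1.0, -0.1]
grip_width: 94.1
```

Call:
carry_out(plan=[{"x": 0,"y": 0,"z": 0,"ax": 0,"ay": 0,"az": 0},{"x": 0,"y": 0,"z": 0,"ax": 0,"ay": 0,"az": 0}])

```text
time_s: 3.15
eef_pos: [468.4, -273.5, 158.1]
tool_rot: [-3.141, 0.0, 0.384]
force: [-0.6, 0.2, -0.0]
grip_width: 94.1
```

```bash

python3 - <<'E'
from h import *
o=bot.observe();p=bot.grab_frame("wrist");cv2.imwrite("pics/d_w.png",p["pixels"][:,:,::-1])
print(o["time_s"],o["eef_pos"],o["tool_rot"],o["force"])
for t in ["tray_mid","old0_mid"]:
  for d in bot.place_of(p,t)[:3]: print(t,d["xyz"].round(1),d["confidence"])
for d in bot.outline_of(p,"tray_mid")[:2]:
    c=max(cv2.findContours(d["mask"].astype(np.uint8),0,1)[0],key=cv2.contourArea)[:,0]
    print(d["confidence"],cv2.minAreaRect(wbp(p,o,c,32)[:,:2].astype(np.float32)))
E
```

```text
3.15 [ 468.44535858 -273.50239071  158.10482255] [-3.14108714e+00  4.38854508e-04  3.84225449e-01] [-0.57487374  0.19297295 -0.04310308]Traceback (most recent call last):
  File "<stdin>", line 5, in <module>
AttributeError: 'list' object has no attribute 'round'. Did you mean: 'count'?
```

View pics/d_w.png

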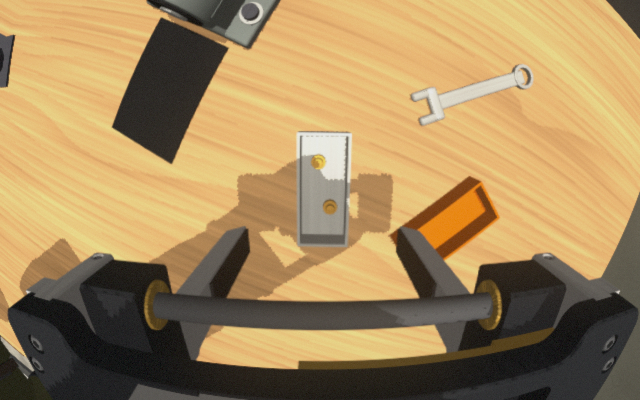

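```bash

python3 - <<'E'
from h import *
o=bot.observe();p=bot.grab_frame("wrist")
print(o["eef_pos"],o["tool_rot"])
for t,z in [("tray_mid",32),("mat_mid",3)]:
  print(t,[(np.round(d["xyz"],1),d["confidence"]) for d in bot.place_of(p,t)[:2]])
  for d in bot.outline_of(p,t)[:2]:
    c=max(cv2.findContours(d["mask"].astype(np.uint8),0,1)[0],key=cv2.contourArea)[:,0]
    print(d["confidence"],c.mean(0),cv2.minAreaRect(wbp(p,o,c,z)[:,:2].astype(np.float32)))
cor=[[296.5,131.5],[351.5,132],[348.5,246.5],[299,246.5]]
w=wbp(p,o,cor,32);print(w.round(1),w.mean(0))
mc=[[164,17],[228,48],[173,163],[112,126]]
w=wbp(p,o,mc,3);print(w.round(1),w.mean(0))
E
```

```text
[ 467.50231415 -274.94935021  158.58198798] [3.14143462e+00 9.47583455e-05 3.81523275e-01]
tray_mid [(array([ 481.9, -424.4,   15.9]), 0.73), (array([ 473.5, -274.8,   16. ]), 0.72)]
0.75 [321.79754601 186.36196319] ((469.79052734375, -273.2853088378906), (121.03263092041016, 54.278541564941406), 21.1871280670166)
0.56 [452.11981567 215.69124424] ((493.13653564453125, -420.72900390625), (70.03146362304688, 102.39759063720703), 59.751708984375)
mat_mid [(array([ 5.112e+02, -6.000e+01, -1.000e-01]), 0.9)]
0.56 [167.1747851   86.88825215] ((508.8154296875, -56.119972229003906), (106.00054931640625, 152.68992614746094), 81.87027740478516)
[[ 515.1 -228.3   32. ]
 [ 534.9 -278.6   32. ]
 [ 422.5 -323.2   32. ]
 [ 402.6 -273.8   32. ]] [ 468.76998097 -275.95765074   32.        ]
[[ 590.8  -23.1    3. ]
 [ 574.6 -119.8    3. ]
 [ 428.9 -100.2    3. ]
 [ 443.2    2.5    3. ]] [509.36538003 -60.17019351   3.        ]
```

Call:
carry_out(plan=[{"x": 2,"y": 0,"z": 28,"ax": 0,"ay": 0,"az": 0.01},{"x": 0,"y": 0,"z": 36,"ax": 0,"ay": 0,"az": 0},{"x": 0,"y": 0,"z": 36,"ax": 0,"ay": 0,"az": 0},{"x": 0,"y": 0,"z": 32,"ax": 0,"ay": 0,"az": 0},{"x": 0,"y": 0,"z": 20,"ax": 0,"ay": 0,"az": 0}])

```text
time_s: 3.92
eef_pos: [468.4, -273.3, 3.5]
tool_rot: [-3.139, 0.002, 0.371]
force: [0.0, 1.1, -0.3]
grip_width: 94.1
```

Call:
carry_out(plan=[{"x": 0,"y": 0,"z": 0,"ax": 0,"ay": 0,"az": 0},{"x": 0,"y": 0,"z": 0,"ax": 0,"ay": 0,"az": 0},{"x": 0,"y": 0,"z": 0,"ax": 0,"ay": 0,"az": 0},{"x": 0,"y": 0,"z": 0,"ax": 0,"ay": 0,"az": 0}], hand=45, force=25)

```text
time_s: 4.25
eef_pos: [470.6, -274.3, 8.3]
tool_rot: [3.139, -0.002, 0.372]
force: [-0.1, 0.1, -0.3]
grip_width: 70.8
```

```bash

python3 - <<'E'
from h import *
o=bot.observe();p=bot.grab_frame("wrist");cv2.imwrite("pics/e_w.png",p["pixels"][:,:,::-1])
print(o["time_s"],o["eef_pos"],o["tool_rot"],o["force"],o["grip_width"])
E
```

```text
4.25 [ 470.57740483 -274.33169315    8.30587305] [ 3.13925730e+00 -1.62603755e-03  3.71586846e-01] [-0.10125035  0.11584131 -0.33457133] 70.75098044658203
```

View pics/e_w.png

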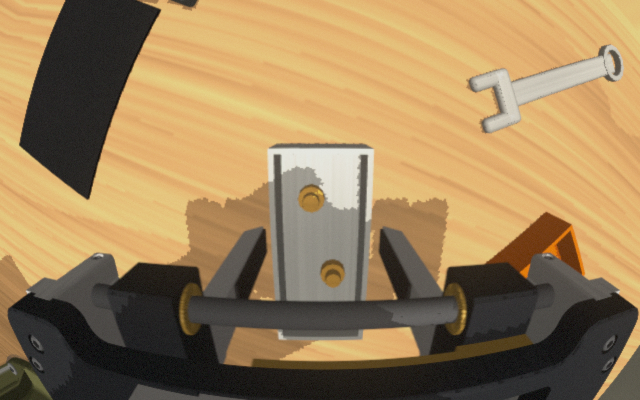

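Overshoot note: descending fast dips a few mm. The tray is centred between the fingers, which are still closing.

Call:
carry_out(plan=[{"x": 0,"y": 0,"z": 0,"ax": 0,"ay": 0,"az": 0},{"x": 0,"y": 0,"z": 0,"ax": 0,"ay": 0,"az": 0},{"x": 0,"y": 0,"z": 0,"ax": 0,"ay": 0,"az": 0},{"x": 0,"y": 0,"z": 0,"ax": 0,"ay": 0,"az": 0},{"x": 0,"y": 0,"z": 0,"ax": 0,"ay": 0,"az": 0}])

```text
time_s: 4.72
eef_pos: [470.1, -273.8, 7.3]
tool_rot: [3.141, -0.001, 0.372]
force: [-1.7, 1.4, 6.8]
grip_width: 54.1
```

```bash

python3 - <<'E'
from h import *
o=bot.observe();print(o["time_s"],o["eef_pos"],o["tool_rot"],o["force"],o["grip_width"])
E
```

```text
4.7167 [ 470.07880238 -273.78569336    7.26154691] [ 3.14090566e+00 -5.58452067e-04  3.71763742e-01] [-1.72563296  1.36699477  6.75016165] 54.058335287339595
```

Call:
carry_out(plan=[{"x": 0,"y": 0,"z": -4,"ax": 0,"ay": 0,"az": 0},{"x": 0,"y": 0,"z": -10,"ax": 0,"ay": 0,"az": 0},{"x": 0,"y": 0,"z": -14,"ax": 0,"ay": 0,"az": 0},{"x": 0,"y": 0,"z": -12,"ax": 0,"ay": 0,"az": 0},{"x": 0,"y": 0,"z": -6,"ax": 0,"ay": 0,"az": 0}])

```text
time_s: 5.13
eef_pos: [470.3, -274.0, 54.5]
tool_rot: [3.14, -0.001, 0.372]
force: [0.1, 0.5, -1.8]
grip_width: 53.8
```

```bash
cat >> h.py <<'E'
def rows(pos0,rot0,pos1,rot1,n,ramp=3):
    "print n rows with trapezoid profile from pose0 to pose1"
    w=np.minimum(np.minimum(np.arange(1,n+1),np.arange(n,0,-1)),ramp).astype(float)
    s=np.r_[0,np.cumsum(w)/w.sum()]
    A=Ro.from_euler("xyz",rot0);B=Ro.from_euler("xyz",rot1);rv=(A.inv()*B).as_rotvec()
    pos0=np.array(pos0,float);pos1=np.array(pos1,float)
    T=A;P=pos0.copy()
    for i in range(1,n+1):
        Pn=pos0+s[i]*(pos1-pos0);Tn=A*Ro.from_rotvec(rv*s[i])
        d=T.inv().apply(Pn-P).round(1);r=(T.inv()*Tn).as_rotvec().round(4)
        print('{"x": %g, "y": %g, "z": %g, "ax": %g, "ay": %g, "az": %g},'%(*d,*r), end="\n" if i%5 else "\n--\n")
        P=P+T.apply(d);T=T*Ro.from_rotvec(r)
    print("end",P.round(1),T.as_euler("xyz").round(4))
E
python3 - <<'E'
from h import *
o=bot.observe();print(o["time_s"],o["eef_pos"],o["tool_rot"],o["force"],o["grip_width"])
rows([470,-273.8,54],[np.pi,0,.372],[500.6,-57.4,54],[np.pi,0,-.142],15,5)
E
```

```text
5.1333 [ 470.34116358 -274.03714896   54.54167389] [ 3.13980554e+00 -1.25764455e-03  3.71775767e-01] [ 0.06303357  0.5354501  -1.83359837] 53.755565906089494
{"x": 1.9, "y": -3.5, "z": -0, "ax": -0, "ay": -0, "az": 0.0093},
{"x": 3.9, "y": -6.9, "z": -0, "ax": -0, "ay": -0, "az": 0.0187},
{"x": 5.5, "y": -10.6, "z": -0, "ax": -0, "ay": -0, "az": 0.0281},
{"x": 7, "y": -14.2, "z": -0, "ax": -0, "ay": -0, "az": 0.0374},
{"x": 8.1, "y": -18.2, "z": -0, "ax": -0, "ay": -0, "az": 0.0467},
--
{"x": 7.2, "y": -18.5, "z": -0, "ax": -0, "ay": -0, "az": 0.0467},
{"x": 6.4, "y": -18.8, "z": -0, "ax": -0, "ay": -0, "az": 0.0467},
{"x": 5.5, "y": -19.1, "z": -0, "ax": -0, "ay": -0, "az": 0.0468},
{"x": 4.5, "y": -19.4, "z": -0, "ax": -0, "ay": -0, "az": 0.0467},
{"x": 3.7, "y": -19.5, "z": -0, "ax": -0, "ay": -0, "az": 0.0467},
--
{"x": 2.7, "y": -19.7, "z": -0, "ax": -0, "ay": -0, "az": 0.0467},
{"x": 1.5, "y": -15.8, "z": -0, "ax": -0, "ay": -0, "az": 0.0374},
{"x": 0.7, "y": -11.9, "z": -0, "ax": -0, "ay": -0, "az": 0.0281},
{"x": 0.2, "y": -8, "z": -0, "ax": -0, "ay": -0, "az": 0.0187},
{"x": 0, "y": -3.9, "z": -0, "ax": -0, "ay": -0, "az": 0.0093},
--
end [500.6 -57.4  54. ] [ 3.1416  0.     -0.142 ]
```

Call:
carry_out(plan=[{"x": 2,"y": -3.5,"z": 0,"ax": 0,"ay": 0,"az": 0.0093},{"x": 4,"y": -7,"z": 0,"ax": 0,"ay": 0,"az": 0.0187},{"x": 5.5,"y": -10.5,"z": 0,"ax": 0,"ay": 0,"az": 0.028},{"x": 7,"y": -14,"z": 0,"ax": 0,"ay": 0,"az": 0.0375},{"x": 8,"y": -18,"z": 0,"ax": 0,"ay": 0,"az": 0.0467}])

```text
time_s: 5.55
eef_pos: [478.0, -214.5, 51.9]
tool_rot: [-3.141, 0.001, 0.229]
force: [0.5, 0.0, -3.4]
grip_width: 53.8
```

Call:
carry_out(plan=[{"x": 7,"y": -18.5,"z": 0,"ax": 0,"ay": 0,"az": 0.0467},{"x": 6.5,"y": -19,"z": 0,"ax": 0,"ay": 0,"az": 0.0467},{"x": 5.5,"y": -19,"z": 0,"ax": 0,"ay": 0,"az": 0.0467},{"x": 4.5,"y": -19.5,"z": 0,"ax": 0,"ay": 0,"az": 0.0467},{"x": 3.5,"y": -19.5,"z": 0,"ax": 0,"ay": 0,"az": 0.0467}])

```text
time_s: 5.97
eef_pos: [491.6, -115.1, 52.0]
tool_rot: [-3.141, 0.001, -0.005]
force: [0.3, 0.5, -2.9]
grip_width: 53.8
```

Call:
carry_out(plan=[{"x": 2.5,"y": -19.5,"z": 0,"ax": 0,"ay": 0,"az": 0.0467},{"x": 1.5,"y": -16,"z": 0,"ax": 0,"ay": 0,"az": 0.0375},{"x": 0.5,"y": -12,"z": 0,"ax": 0,"ay": 0,"az": 0.028},{"x": 0,"y": -8,"z": 0,"ax": 0,"ay": 0,"az": 0.0187},{"x": 0,"y": -4,"z": 0,"ax": 0,"ay": 0,"az": 0.009}])

```text
time_s: 6.38
eef_pos: [499.4, -56.0, 52.0]
tool_rot: [-3.141, 0.001, -0.142]
force: [-0.2, 0.7, -3.1]
grip_width: 54.1
```

Call:
carry_out(plan=[{"x": 0,"y": 0,"z": 0,"ax": 0,"ay": 0,"az": 0},{"x": 0,"y": 0,"z": 0,"ax": 0,"ay": 0,"az": 0}])

```text
time_s: 6.55
eef_pos: [499.5, -57.3, 52.2]
tool_rot: [3.142, 0.0, -0.141]
force: [0.0, -0.1, -3.0]
grip_width: 53.6
```

```bash

python3 - <<'E'
from h import *
o=bot.observe();print(o["time_s"],o["eef_pos"],o["tool_rot"],o["force"],o["grip_width"])
p=bot.grab_frame("wrist");cv2.imwrite("pics/f_w.png",p["pixels"][:,:,::-1])
p=bot.grab_frame("scene");crop(p,310,200,160,"pics/f_s.png",5)
E
```

```text
6.55 [499.54416514 -57.26952507  52.2157149 ] [ 3.14155016e+00  4.07078208e-04 -1.41150303e-01] [ 0.02376777 -0.05017457 -3.02395435] 53.57410000981604
```

View pics/f_w.png

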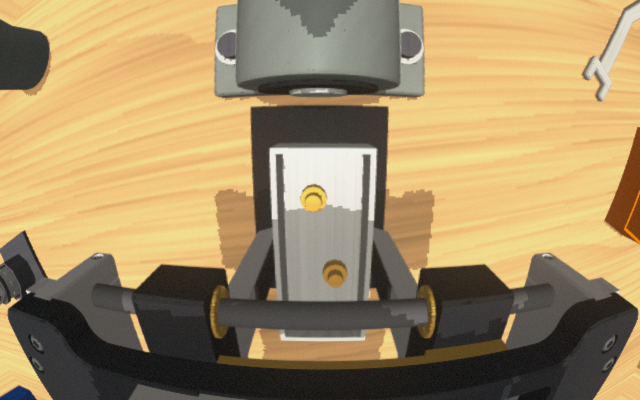

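View pics/f_s.png

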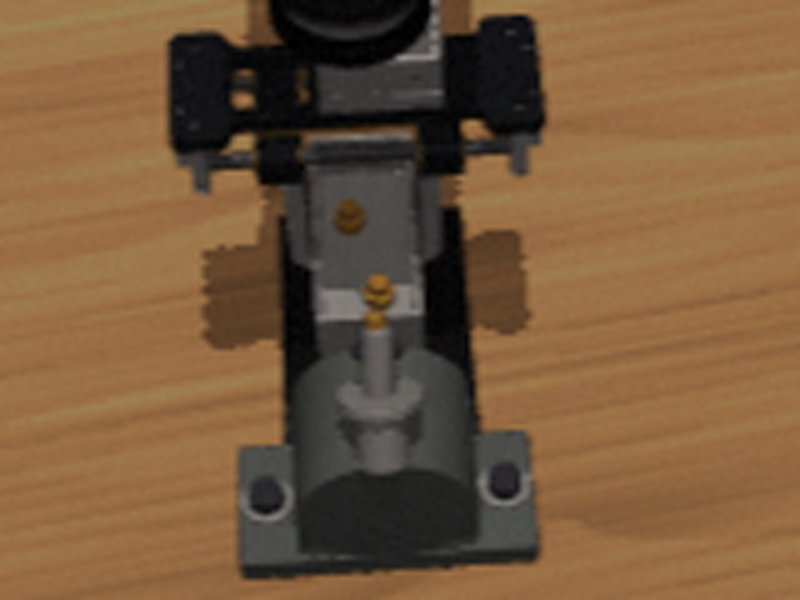

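```bash

python3 - <<'E'
from h import *
o=bot.observe();p=bot.grab_frame("wrist")
def T(w): return (np.linalg.inv(toolT(o))@np.c_[w,np.ones(len(w))].T).T[:,:3].round(1)
w=wbp(p,o,[[251.5,106.5],[388,107]],3);print(w,T(w))
w=wbp(p,o,[[217,5],[424,5],[215,96],[425,96]],18);print(w,T(w))
zt=52.2-7.3+32;w=wbp(p,o,[[270,147],[376,147],[280,341],[366,341]],zt);print(w,T(w))
print(bot.place_of(p,"mat_mid")[:2],bot.place_of(p,"housing")[:2])
E
```

```text
[[ 590.41844401  -17.82776801    3.        ]
 [ 575.66508001 -117.55842444    3.        ]] [[ 84.3 -52.3  49.3]
 [ 83.8  48.6  49.3]]
[[ 670.5719229    -5.60513132   18.        ]
 [ 649.13691656 -152.72923543   18.        ]
 [ 602.03447267    4.1059796    18.        ]
 [ 580.91608135 -142.28662599   18.        ]] [[161.9 -75.7  34.3]
 [161.5  73.   34.3]
 [ 92.7 -75.6  34.3]
 [ 92.5  72.3  34.3]]
[[562.86145211 -40.32849034  76.9       ]
 [555.3636892  -93.13458259  76.9       ]
 [442.49533687 -22.22776976  76.9       ]
 [434.69614057 -77.0911825   76.9       ]] [[ 60.2 -26.1 -24.6]
 [ 60.2  27.3 -24.6]
 [-61.5 -27.  -24.6]
 [-61.5  28.4 -24.6]]
[{'xyz': [529.8, -62.9, 54.2], 'confidence': 0.43}] [{'xyz': [625.6, -74.8, -1.3], 'confidence': 0.97}]
```

Call:
carry_out(plan=[{"x": 1,"y": -1,"z": 8,"ax": 0,"ay": 0,"az": 0},{"x": 2,"y": -1,"z": 12,"ax": 0,"ay": 0,"az": 0},{"x": 0,"y": 0,"z": 11,"ax": 0,"ay": 0,"az": 0},{"x": 0,"y": 0,"z": 6,"ax": 0,"ay": 0,"az": 0},{"x": 0,"y": 0,"z": 3,"ax": 0,"ay": 0,"az": 0}])

```text
time_s: 7.22
eef_pos: [502.2, -55.5, 10.6]
tool_rot: [-3.142, 0.003, -0.142]
force: [-0.4, 0.6, -2.7]
grip_width: 53.8
```

Call:
carry_out(plan=[{"x": 0,"y": 0,"z": 1,"ax": 0,"ay": 0,"az": 0},{"x": 0,"y": 0,"z": 0,"ax": 0,"ay": 0,"az": 0},{"x": 0,"y": 0,"z": 0,"ax": 0,"ay": 0,"az": 0}])

```text
time_s: 7.47
eef_pos: [503.2, -55.7, 11.7]
tool_rot: [-3.142, -0.0, -0.142]
force: [0.2, -0.0, -2.4]
grip_width: 53.6
```

Call:
carry_out(plan=[{"x": 0,"y": 0,"z": 1,"ax": 0,"ay": 0,"az": 0},{"x": 0,"y": 0,"z": 0.5,"ax": 0,"ay": 0,"az": 0},{"x": 0,"y": 0,"z": 0,"ax": 0,"ay": 0,"az": 0}])

```text
time_s: 7.72
eef_pos: [503.2, -55.7, 10.3]
tool_rot: [3.142, -0.001, -0.142]
force: [-0.4, 0.6, -0.1]
grip_width: 53.8
```

Call:
carry_out(plan=[{"x": 0,"y": 0,"z": 0.3,"ax": 0,"ay": 0,"az": 0},{"x": 0,"y": 0,"z": 0,"ax": 0,"ay": 0,"az": 0},{"x": 0,"y": 0,"z": 0,"ax": 0,"ay": 0,"az": 0}])

```text
time_s: 7.97
eef_pos: [503.2, -55.7, 10.3]
tool_rot: [3.142, -0.001, -0.142]
force: [-2.8, 1.3, 6.1]
grip_width: 53.9
```

Call:
carry_out(plan=[{"x": 0,"y": 0,"z": 0,"ax": 0,"ay": 0,"az": 0},{"x": 0,"y": 0,"z": 0,"ax": 0,"ay": 0,"az": 0},{"x": 0,"y": 0,"z": 0,"ax": 0,"ay": 0,"az": 0},{"x": 0,"y": 0,"z": 0,"ax": 0,"ay": 0,"az": 0},{"x": 0,"y": 0,"z": 0,"ax": 0,"ay": 0,"az": 0}], hand=74)

```text
time_s: 8.38
eef_pos: [503.0, -55.7, 9.6]
tool_rot: [-3.142, -0.0, -0.142]
force: [-0.4, -0.2, -0.2]
grip_width: 73.7
```

Call:
carry_out(plan=[{"x": 0,"y": 0,"z": -10,"ax": 0,"ay": 0,"az": 0},{"x": -5,"y": 0,"z": -25,"ax": 0,"ay": 0,"az": 0},{"x": -5,"y": 0,"z": -35,"ax": 0,"ay": 0,"az": 0},{"x": -5,"y": 0,"z": -35,"ax": 0,"ay": 0,"az": 0},{"x": -5,"y": 0,"z": -35,"ax": 0,"ay": 0,"az": 0}])

```text
time_s: 8.8
eef_pos: [482.6, -52.7, 151.9]
tool_rot: [3.142, -0.0, -0.142]
force: [0.5, -0.1, -0.5]
grip_width: 73.6
```

```bash

python3 - <<'E'
from h import *
o=bot.observe();print(o["time_s"],o["eef_pos"],o["tool_rot"],o["force"],o["grip_width"])
p=bot.grab_frame("wrist");cv2.imwrite("pics/g_w.png",p["pixels"][:,:,::-1])
E
```

```text
8.8 [482.5658423  -52.72463618 151.88904438] [ 3.14158384e+00 -2.81745300e-05 -1.41762522e-01] [ 0.52548114 -0.10973418 -0.5381852 ] 73.5933700280872
```

View pics/g_w.png

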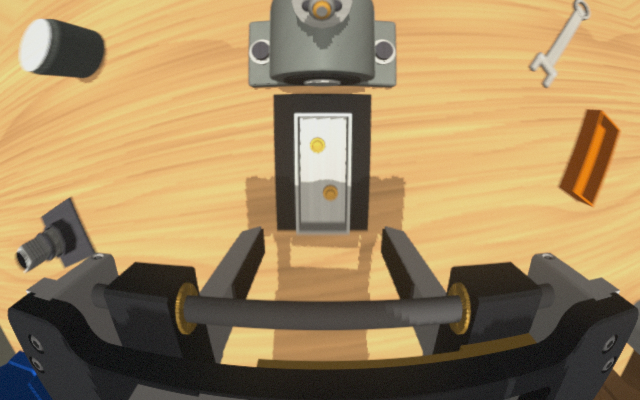

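```bash

python3 - <<'E'
from h import *
o=bot.observe();p=bot.grab_frame("wrist");print(o["eef_pos"],o["tool_rot"])
crop(p,322,160,130,"pics/g2.png",6,h=160//2*2)
def T(w): return (np.linalg.inv(toolT(o))@np.c_[w,np.ones(len(w))].T).T[:,:3].round(1)
w=wbp(p,o,[[275,95],[371,95.5],[276.5,231],[368.5,231]],3);print(w.round(1),T(w))
w=wbp(p,o,[[294,113.5],[352,113.5],[299,233.5],[350,233.5]],35);print(w.round(1),T(w),w.mean(0))
p=bot.grab_frame("top");crop(p,335,220,100,"pics/g3.png",7)
E
```

```text
[484.65368912 -53.07327264 158.59480638] [ 3.14120201 -0.00901641 -0.14168401]
[[ 592.9  -17.2    3. ]
 [ 577.9 -119.2    3. ]
 [ 441.1    6.8    3. ]
 [ 426.1  -99.     3. ]] [[100.7 -50.9 156.5]
 [100.3  52.3 156.5]
 [-52.9 -53.2 155.1]
 [-52.9  53.6 155.1]]
[[568.3 -37.3  35. ]
 [560.4 -93.   35. ]
 [446.2 -23.1  35. ]
 [438.7 -75.9  35. ]] [[ 79.4 -27.4 124.3]
 [ 79.5  28.8 124.3]
 [-43.4 -24.3 123.2]
 [-43.4  29.1 123.2]] [503.38319149 -57.33116255  35.        ]
```

View pics/g2.png

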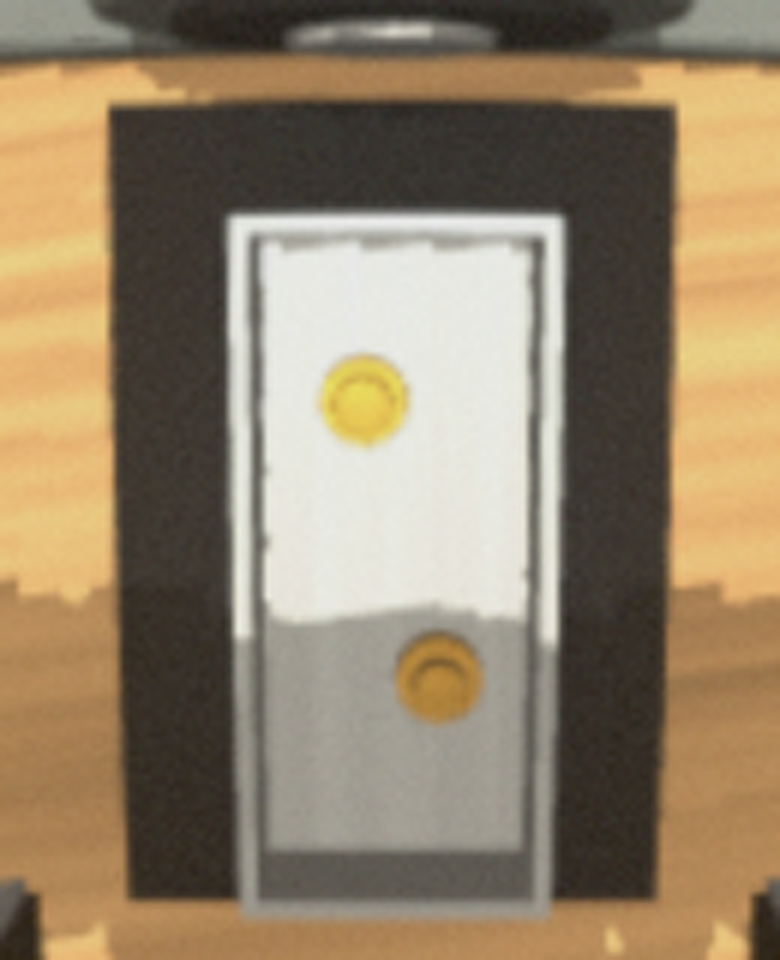

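View pics/g3.png

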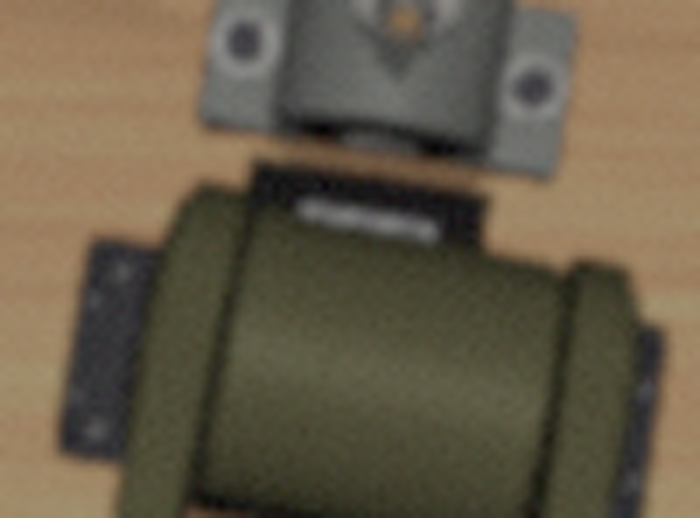

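```bash

python3 - <<'E'
from h import *
o=bot.observe();print(o["time_s"],o["eef_pos"],o["tool_rot"],o["q"].round(2))
rows(o["eef_pos"],[np.pi,0,-.142],[430,322,195],[np.pi,0,.2],15,4)
E
```

```text
8.95 [484.13127182 -52.99037983 152.61461768] [ 3.14140368 -0.00549538 -0.14179241] [-0.18  0.21  1.76  0.    1.16  1.53]
{"x": -2.2, "y": -7.6, "z": -0.9, "ax": -0, "ay": 0, "az": -0.0071},
{"x": -4.4, "y": -15.2, "z": -1.7, "ax": -0, "ay": 0, "az": -0.0143},
{"x": -6.1, "y": -22.8, "z": -2.7, "ax": -0, "ay": 0, "az": -0.0214},
{"x": -7.6, "y": -30.7, "z": -3.5, "ax": -0, "ay": 0, "az": -0.0285},
{"x": -6.7, "y": -30.8, "z": -3.6, "ax": -0, "ay": 0, "az": -0.0285},
--
{"x": -5.9, "y": -31, "z": -3.5, "ax": -0, "ay": 0, "az": -0.0285},
{"x": -4.9, "y": -31.2, "z": -3.5, "ax": -0, "ay": 0, "az": -0.0284},
{"x": -4, "y": -31.3, "z": -3.6, "ax": -0, "ay": 0, "az": -0.0285},
{"x": -3.2, "y": -31.5, "z": -3.5, "ax": -0, "ay": 0, "az": -0.0286},
{"x": -2.3, "y": -31.5, "z": -3.5, "ax": -0, "ay": 0, "az": -0.0284},
--
{"x": -1.3, "y": -31.5, "z": -3.6, "ax": -0, "ay": 0, "az": -0.0286},
{"x": -0.5, "y": -31.6, "z": -3.5, "ax": -0, "ay": 0, "az": -0.0285},
{"x": 0.3, "y": -23.6, "z": -2.6, "ax": -0, "ay": 0, "az": -0.0213},
{"x": 0.6, "y": -15.8, "z": -1.8, "ax": -0, "ay": 0, "az": -0.0143},
{"x": 0.4, "y": -7.9, "z": -0.9, "ax": -0, "ay": 0, "az": -0.0071},
--
end [430. 322. 195.] [3.1416 0.     0.2   ]
```

Call:
carry_out(plan=[{"x": -2,"y": -7.5,"z": -1,"ax": 0,"ay": 0,"az": -0.007},{"x": -4.5,"y": -15,"z": -2,"ax": 0,"ay": 0,"az": -0.0143},{"x": -6,"y": -23,"z": -3,"ax": 0,"ay": 0,"az": -0.0214},{"x": -7.5,"y": -30.5,"z": -3.5,"ax": 0,"ay": 0,"az": -0.0285},{"x": -6.5,"y": -31,"z": -3.5,"ax": 0,"ay": 0,"az": -0.0285}])

```text
time_s: 9.37
eef_pos: [466.8, 57.6, 161.3]
tool_rot: [3.141, 0.003, -0.042]
force: [0.1, 0.1, -0.7]
grip_width: 73.9
```

Call:
carry_out(plan=[{"x": -6,"y": -31,"z": -3.5,"ax": 0,"ay": 0,"az": -0.0285},{"x": -5,"y": -31,"z": -3.5,"ax": 0,"ay": 0,"az": -0.0285},{"x": -4,"y": -31.5,"z": -3.5,"ax": 0,"ay": 0,"az": -0.0285},{"x": -3,"y": -31.5,"z": -3.5,"ax": 0,"ay": 0,"az": -0.0285},{"x": -2,"y": -31.5,"z": -3.5,"ax": 0,"ay": 0,"az": -0.0285}])

```text
time_s: 9.78
eef_pos: [444.3, 214.5, 178.9]
tool_rot: [3.141, 0.003, 0.102]
force: [0.8, -0.6, -0.6]
grip_width: 73.7
```

Call:
carry_out(plan=[{"x": -1.5,"y": -31.5,"z": -3.5,"ax": 0,"ay": 0,"az": -0.0285},{"x": -0.5,"y": -31.5,"z": -3.5,"ax": 0,"ay": 0,"az": -0.0285},{"x": 0,"y": -23.5,"z": -2.5,"ax": 0,"ay": 0,"az": -0.0214},{"x": 0.5,"y": -16,"z": -2,"ax": 0,"ay": 0,"az": -0.0143},{"x": 0.5,"y": -8,"z": -1,"ax": 0,"ay": 0,"az": -0.007}])

```text
time_s: 10.2
eef_pos: [428.0, 323.9, 191.2]
tool_rot: [3.141, 0.003, 0.203]
force: [-0.4, -0.7, -0.5]
grip_width: 73.9
```

Call:
carry_out(plan=[{"x": 0,"y": 0,"z": 0,"ax": 0,"ay": 0,"az": 0},{"x": 0,"y": 0,"z": 0,"ax": 0,"ay": 0,"az": 0},{"x": 0,"y": 0,"z": 0,"ax": 0,"ay": 0,"az": 0}])

```text
time_s: 10.45
eef_pos: [429.3, 321.2, 192.1]
tool_rot: [3.141, 0.001, 0.199]
force: [0.3, -0.5, 0.1]
grip_width: 74.3
```

```bash

python3 - <<'E'
from h import *
o=bot.observe();print(o["time_s"],o["eef_pos"],o["tool_rot"],o["force"])
p=bot.grab_frame("wrist");cv2.imwrite("pics/h_w.png",p["pixels"][:,:,::-1])
for t in ["gun_grip","gun_mouth","gun_stand"]: print(t,[(np.round(d["xyz"],1),d["confidence"]) for d in bot.place_of(p,t)[:2]])
for t in ["gun_grip","gun_stand"]:
  for d in bot.outline_of(p,t)[:1]:
    c=max(cv2.findContours(d["mask"].astype(np.uint8),0,1)[0],key=cv2.contourArea)[:,0]; print(t,d["confidence"],c.min(0),c.max(0),cv2.minAreaRect(wbp(p,o,c,6)[:,:2].astype(np.float32)))
p=bot.grab_frame("scene");crop(p,440,165,70,"pics/h_s.png",10)
p=bot.grab_frame("top");crop(p,195,245,70,"pics/h_t.png",10)
E
```

```text
10.45 [429.27519208 321.18621709 192.09729782] [3.14107605e+00 9.37248906e-04 1.99077852e-01] [ 0.26338472 -0.54668705  0.08168562]
gun_grip [(array([470.3, 333.2,  75.7]), 0.98)]
gun_mouth [(array([624.4, -75.4,  -2.1]), 0.68)]
gun_stand [(array([472.7, 337.4,   0.6]), 0.77), (array([474.3, 336.4,  75.1]), 0.18)]
gun_grip 0.78 [297 128] [337 170] ((467.1610107421875, 335.8721008300781), (46.29750061035156, 47.40917205810547), 30.166906356811523)
gun_stand 0.72 [279 105] [356 182] ((471.7408142089844, 335.64349365234375), (91.3783950805664, 91.07706451416016), 12.306026458740234)
```

View pics/h_w.png

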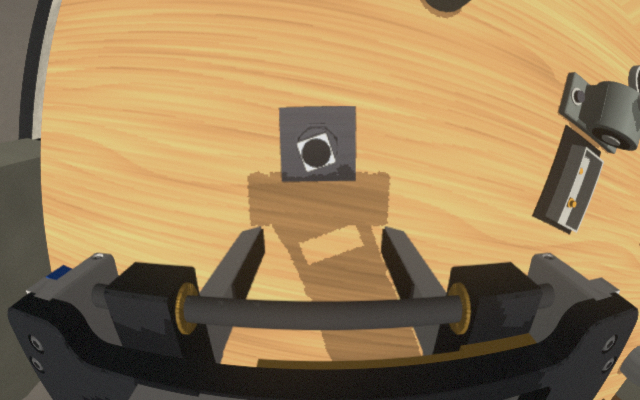

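View pics/h_s.png

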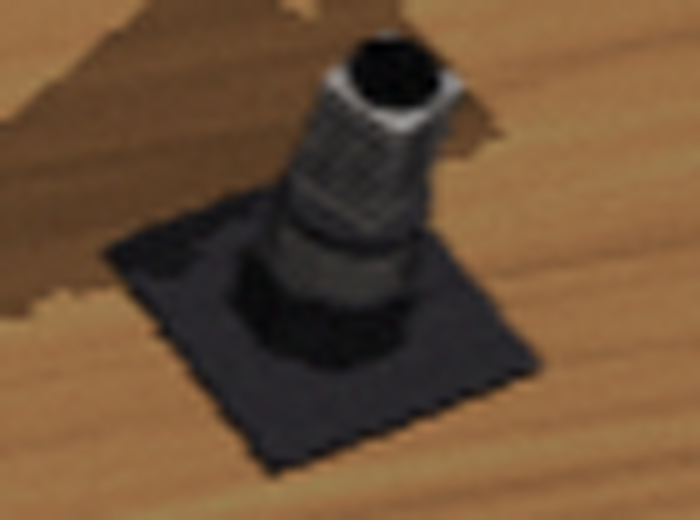

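```bash

python3 - <<'E'
from h import *
p=bot.grab_frame("wrist");crop(p,318,148,60,"pics/h_w2.png",10)
E
```

```text
(no output)
```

View pics/h_w2.png

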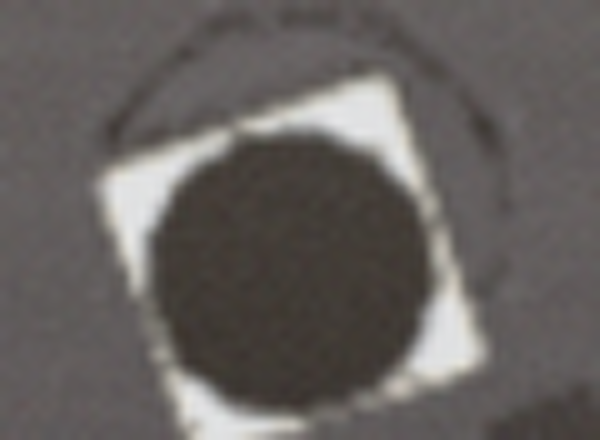

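```bash

python3 - <<'E'
from h import *
o=bot.observe();p=bot.grab_frame("wrist")
w=wbp(p,o,[[297.8,144.2],[326.8,133.2],[336.8,161.5],[307.,172.5]],100)
print(o["eef_pos"],o["tool_rot"]);print(w.round(1),w.mean(0), w[[0,2]].mean(0))
for a,b in [(0,1),(1,2),(2,3),(3,0)]:
    d=w[b]-w[a];print(np.hypot(d[0],d[1]),np.degrees(np.arctan2(d[1],d[0])))
E
```

```text
[429.31404131 321.90933962 192.6897057 ] [-3.14155662e+00 -7.60122471e-05  1.99819722e-01]
[[475.7 353.4 100. ]
 [490.2 330.3 100. ]
 [467.4 316.6 100. ]
 [452.5 340.6 100. ]] [471.46499193 335.23276952 100.        ] [471.58975646 334.99823765 100.        ]
27.174844524698532 -57.84335376923049
26.56882484368574 -148.96125258270516
28.234780670379568 122.00078973293589
26.53393860733848 28.746799840630896
```

```bash

python3 - <<'E'
from h import *
rows([429.3,321.9,192.7],[np.pi,0,.2],[471.5,335.2,122],[np.pi,0,.54],8,3)
E
```

```text
{"x": 2.4, "y": -0.3, "z": 3.9, "ax": -0, "ay": 0, "az": -0.0189},
{"x": 4.9, "y": -0.4, "z": 7.9, "ax": -0, "ay": 0, "az": -0.0378},
{"x": 7.4, "y": -0.3, "z": 11.8, "ax": -0, "ay": 0, "az": -0.0566},
{"x": 7.4, "y": 0, "z": 11.7, "ax": -0, "ay": 0, "az": -0.0567},
{"x": 7.3, "y": 0.5, "z": 11.8, "ax": -0, "ay": 0, "az": -0.0567},
--
{"x": 7.4, "y": 0.9, "z": 11.8, "ax": -0, "ay": 0, "az": -0.0566},
{"x": 4.8, "y": 0.9, "z": 7.9, "ax": -0, "ay": 0, "az": -0.0378},
{"x": 2.4, "y": 0.5, "z": 3.9, "ax": -0, "ay": 0, "az": -0.0189},
end [471.5 335.2 122. ] [3.1416 0.     0.54  ]
```

Call:
carry_out(plan=[{"x": 2.5,"y": -0.3,"z": 4,"ax": 0,"ay": 0,"az": -0.019},{"x": 5,"y": -0.4,"z": 8,"ax": 0,"ay": 0,"az": -0.038},{"x": 7.4,"y": -0.3,"z": 12,"ax": 0,"ay": 0,"az": -0.0567},{"x": 7.4,"y": 0,"z": 12,"ax": 0,"ay": 0,"az": -0.0567},{"x": 7.3,"y": 0.5,"z": 12,"ax": 0,"ay": 0,"az": -0.0567}])

```text
time_s: 11.37
eef_pos: [457.9, 331.1, 143.8]
tool_rot: [3.142, 0.0, 0.431]
force: [0.4, -0.9, 0.9]
grip_width: 74.3
```

Call:
carry_out(plan=[{"x": 7.4,"y": 0.9,"z": 11.5,"ax": 0,"ay": 0,"az": -0.0567},{"x": 4.8,"y": 0.9,"z": 7.5,"ax": 0,"ay": 0,"az": -0.038},{"x": 2.4,"y": 0.5,"z": 4,"ax": 0,"ay": 0,"az": -0.019},{"x": 0,"y": 0,"z": 0,"ax": 0,"ay": 0,"az": 0},{"x": 0,"y": 0,"z": 0,"ax": 0,"ay": 0,"az": 0}])

```text
time_s: 11.78
eef_pos: [471.6, 335.4, 121.7]
tool_rot: [-3.142, 0.0, 0.54]
force: [-0.8, 0.6, 0.2]
grip_width: 73.9
```

```bash

python3 - <<'E'
from h import *
o=bot.observe();print(o["time_s"],o["eef_pos"],o["tool_rot"],o["q"].round(2))
p=bot.grab_frame("wrist");cv2.imwrite("pics/i_w.png",p["pixels"][:,:,::-1])
print([(np.round(d["xyz"],1),d["confidence"]) for d in bot.place_of(p,"gun_grip")[:2]])
E
```

```text
11.7833 [471.57915375 335.40254786 121.6710522 ] [-3.14156448e+00  2.01553277e-04  5.40133251e-01] [0.55 0.44 1.53 0.   1.17 1.59]
[(array([473.2, 336.1,  74.2]), 0.84)]
```

View pics/i_w.png

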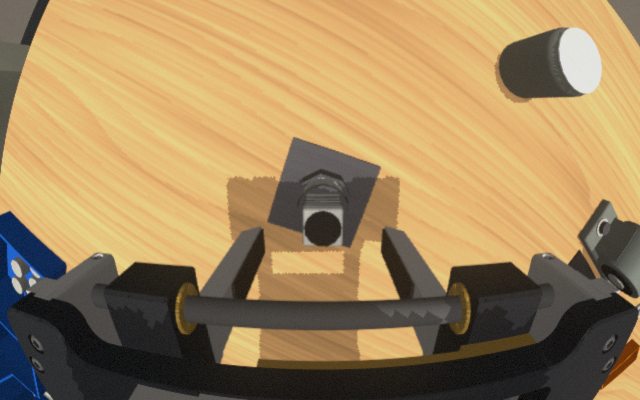

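```bash

python3 - <<'E'
from h import *
o=bot.observe();p=bot.grab_frame("wrist");crop(p,323,215,60,"pics/i_w2.png",10)
w=wbp(p,o,[323,228.5],102);print(w,o["eef_pos"],rel(o,w[0],o["tool_rot"])[0])
E
```

```text
[[472.08771877 335.32402113 102.        ]] [471.65869867 335.5103738  122.2575027 ] [ 0.25486165  0.38053272 20.25772548]
```

View pics/i_w2.png

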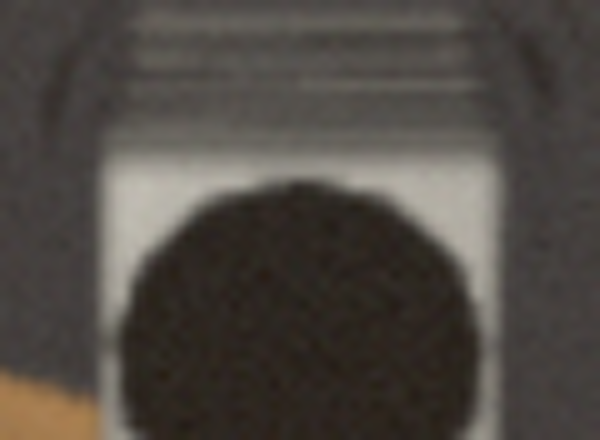

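Call:
carry_out(plan=[{"x": 0,"y": 0,"z": 10,"ax": 0,"ay": 0,"az": 0},{"x": 0,"y": 0,"z": 18,"ax": 0,"ay": 0,"az": 0},{"x": 0,"y": 0,"z": 17,"ax": 0,"ay": 0,"az": 0},{"x": 0,"y": 0,"z": 10,"ax": 0,"ay": 0,"az": 0},{"x": 0,"y": 0,"z": 5,"ax": 0,"ay": 0,"az": 0}])

```text
time_s: 12.35
eef_pos: [471.0, 335.1, 59.9]
tool_rot: [3.142, 0.002, 0.541]
force: [0.1, 0.1, 0.9]
grip_width: 74.0
```

Call:
carry_out(plan=[{"x": 0,"y": 0,"z": 2,"ax": 0,"ay": 0,"az": 0},{"x": 0,"y": 0,"z": 0,"ax": 0,"ay": 0,"az": 0},{"x": 0,"y": 0,"z": 0,"ax": 0,"ay": 0,"az": 0}], hand=33)

```text
time_s: 12.6
eef_pos: [472.0, 335.6, 60.4]
tool_rot: [-3.142, -0.001, 0.541]
force: [0.2, 0.4, 0.3]
grip_width: 57.2
```

Call:
carry_out(plan=[{"x": 0,"y": 0,"z": 0,"ax": 0,"ay": 0,"az": 0},{"x": 0,"y": 0,"z": 0,"ax": 0,"ay": 0,"az": 0},{"x": 0,"y": 0,"z": 0,"ax": 0,"ay": 0,"az": 0},{"x": 0,"y": 0,"z": 0,"ax": 0,"ay": 0,"az": 0},{"x": 0,"y": 0,"z": 0,"ax": 0,"ay": 0,"az": 0}])

```text
time_s: 13.02
eef_pos: [471.7, 335.4, 59.8]
tool_rot: [3.142, -0.0, 0.541]
force: [-0.2, -0.7, -0.2]
grip_width: 33.3
```

Call:
carry_out(plan=[{"x": 0,"y": 0,"z": 1.5,"ax": 0,"ay": 0,"az": 0},{"x": 0,"y": 0,"z": 1,"ax": 0,"ay": 0,"az": 0},{"x": 0,"y": 0,"z": 0,"ax": 0,"ay": 0,"az": 0},{"x": 0,"y": 0,"z": 0,"ax": 0,"ay": 0,"az": 0}])

```text
time_s: 13.35
eef_pos: [471.6, 335.4, 57.0]
tool_rot: [3.142, 0.0, 0.541]
force: [-0.1, -0.3, -0.3]
grip_width: 33.1
```

Call:
carry_out(plan=[{"x": 0,"y": 0,"z": 0.7,"ax": 0,"ay": 0,"az": 0},{"x": 0,"y": 0,"z": 0,"ax": 0,"ay": 0,"az": 0},{"x": 0,"y": 0,"z": 0,"ax": 0,"ay": 0,"az": 0}])

```text
time_s: 13.6
eef_pos: [471.6, 335.4, 56.4]
tool_rot: [-3.142, 0.0, 0.541]
force: [-0.0, 0.5, 0.5]
grip_width: 33.0
```

Call:
carry_out(plan=[{"x": 0,"y": 0,"z": 0.5,"ax": 0,"ay": 0,"az": 0},{"x": 0,"y": 0,"z": 0,"ax": 0,"ay": 0,"az": 0},{"x": 0,"y": 0,"z": 0,"ax": 0,"ay": 0,"az": 0}])

```text
time_s: 13.85
eef_pos: [471.7, 335.5, 56.3]
tool_rot: [-3.142, -0.0, 0.541]
force: [-0.6, -0.4, 4.6]
grip_width: 33.4
```

Tips rest on the flange (4.6 N). Grip.

Call:
carry_out(plan=[{"x": 0,"y": 0,"z": 0,"ax": 0,"ay": 0,"az": 0},{"x": 0,"y": 0,"z": 0,"ax": 0,"ay": 0,"az": 0},{"x": 0,"y": 0,"z": 0,"ax": 0,"ay": 0,"az": 0},{"x": 0,"y": 0,"z": 0,"ax": 0,"ay": 0,"az": 0}], hand=22, force=45)

```text
time_s: 14.18
eef_pos: [471.9, 335.5, 56.3]
tool_rot: [-3.142, -0.001, 0.541]
force: [-0.5, -0.5, 5.6]
grip_width: 27.4
```

Call:
carry_out(plan=[{"x": 0,"y": 0,"z": -4,"ax": 0,"ay": 0,"az": 0},{"x": 0,"y": 0,"z": -10,"ax": 0,"ay": 0,"az": 0},{"x": 0,"y": 0,"z": -14,"ax": 0,"ay": 0,"az": 0},{"x": 0,"y": 0,"z": -20,"ax": 0,"ay": 0,"az": 0},{"x": 0,"y": 0,"z": -25,"ax": 0,"ay": 0,"az": 0}])

```text
time_s: 14.6
eef_pos: [470.9, 334.9, 128.9]
tool_rot: [3.142, 0.003, 0.541]
force: [0.1, 0.6, -3.3]
grip_width: 27.7
```

```bash

python3 - <<'E'
from h import *
o=bot.observe();print(o["time_s"],o["eef_pos"],o["tool_rot"],o["force"],o["grip_width"],o["q"].round(2))
p=bot.grab_frame("wrist");cv2.imwrite("pics/j_w.png",p["pixels"][:,:,::-1])
for n,(u,v) in dict(scene=(440,145),top=(190,245)).items():
    p=bot.grab_frame(n);crop(p,u,v,100,f"pics/j_{n}.png",7)
    for t in ["gun_grip","gun_mouth","nipple_seat","catch_mid"]: print(n,t,[(np.round(d["xyz"],1),round(d["confidence"],2)) for d in bot.place_of(p,t)[:2]])
E
```

```text
14.6 [470.88590134 334.92792027 128.94338781] [3.14156483e+00 2.87165546e-03 5.40872718e-01] [ 0.09536226  0.55547446 -3.27381264] 27.702456562804894 [0.55 0.43 1.52 0.   1.19 1.58]
scene gun_grip [(array([474. , 337.7, 158.8]), 0.65)]
scene gun_mouth [(array([635.2, -75.4, 127.2]), 0.58), (array([471. , 341.4,  83.3]), 0.54)]
scene nipple_seat [(array([634.7, -74.3, 125.7]), 0.83), (array([473.4, 331.4,   1.7]), 0.21)]
scene catch_mid [(array([626.7, -74.5, 147.8]), 0.53)]
top gun_grip [(array([469.8, 335.5, 147.2]), 0.41)]
top gun_mouth [(array([468. , 334.5,  78.8]), 0.68)]
top nipple_seat [(array([637.9, -75.2, 129.8]), 0.44), (array([513.3, -56.1,   4.7]), 0.21)]
top catch_mid [(array([627.1, -75.2, 145. ]), 0.75)]
```

View pics/j_w.png

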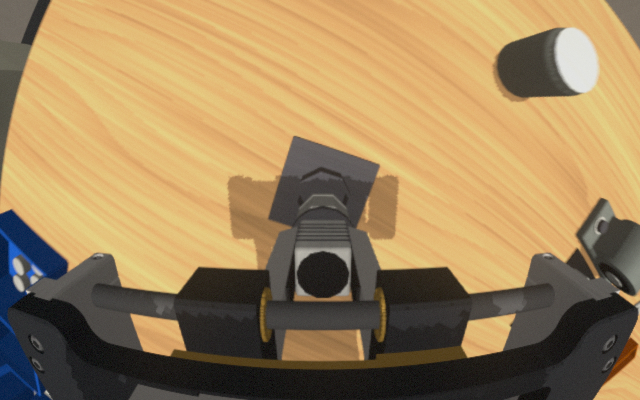

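View pics/j_scene.png

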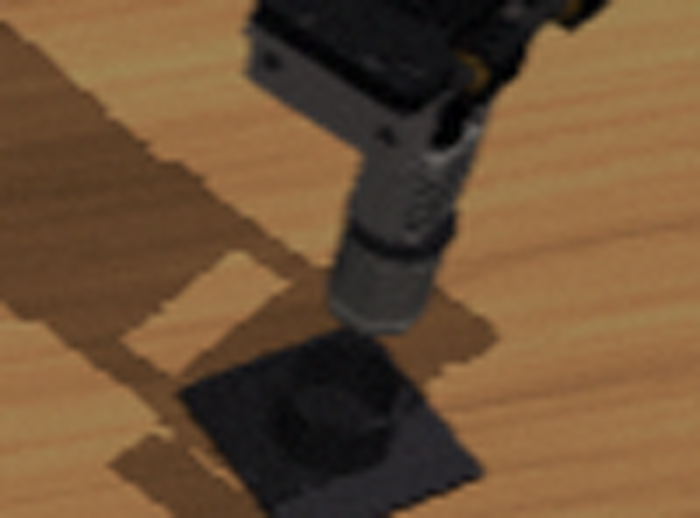

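```bash

python3 - <<'E'
from h import *
p=bot.grab_frame("scene");crop(p,306,212,40,"pics/k_s.png",18)
p=bot.grab_frame("top");crop(p,342,185,40,"pics/k_t.png",18)
E
```

```text
(no output)
```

View pics/k_s.png

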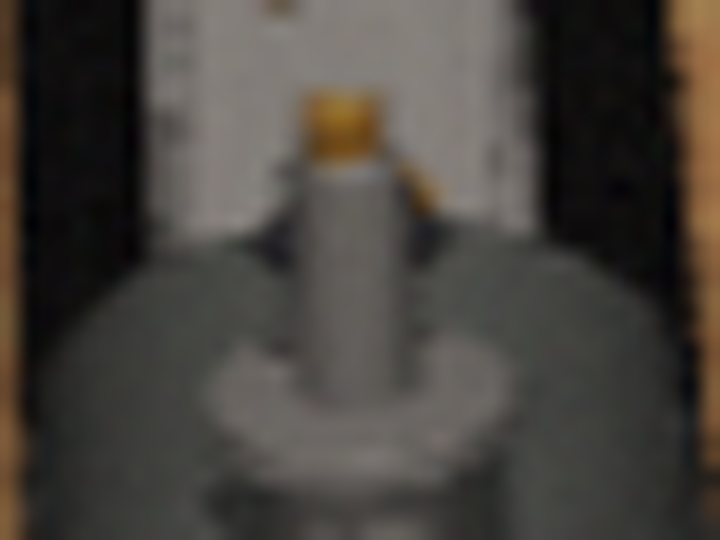

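View pics/k_t.png

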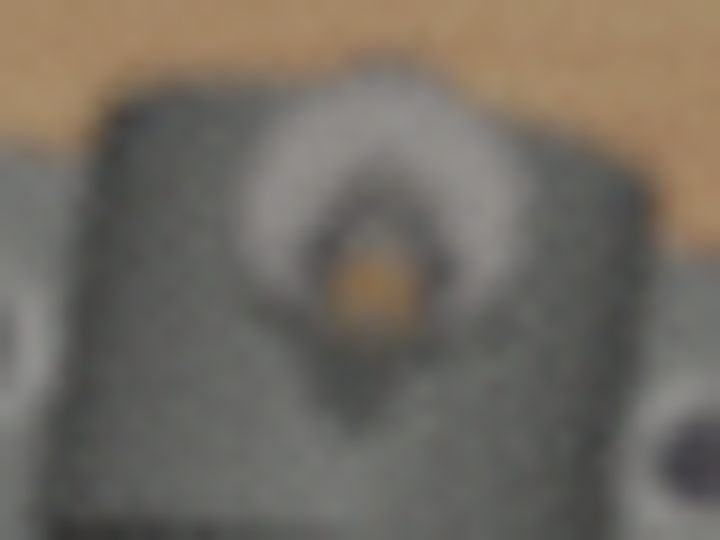

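```bash

python3 - <<'E'
from h import *
from scipy.optimize import least_squares
a=np.array([-np.sin(.52)*np.cos(.142),np.sin(.52)*np.sin(.142),np.cos(.52)])
S=bot.grab_frame("scene");T=bot.grab_frame("top")
f=lambda px,o:np.array(o)+(np.array(px)+.5)/18-.5
obs=[(S,38,f((343,127),(286,197))),(S,0,f((361,393),(286,197))),(T,42,f((372,282),(322,170))),(T,0,f((385,188),(322,170)))]
def g(s): return np.r_[np.concatenate([(pr(p,s+k*a)[0]-u) for p,k,u in obs])]
r=least_squares(g,[635,-76,128]);print(r.x,r.fun.round(2))
r=least_squares(lambda v:g([v[0],v[1],128]),[635,-76]);print(r.x,r.fun.round(2))
E
```

```text
[638.69803172 -74.3819053  127.77586449] [-0.18 -0.03 -0.29  0.05 -0.14  0.04 -0.39 -0.13]
[638.74518446 -74.38604414] [-0.18 -0.07 -0.29  0.01 -0.13  0.   -0.38 -0.17]
```

```bash

python3 - <<'E'
from h import *
o=bot.observe();print(o["time_s"],o["eef_pos"],o["tool_rot"])
a=np.array([-np.sin(.52)*np.cos(.142),np.sin(.52)*np.sin(.142),np.cos(.52)])
e=np.array([638.7,-74.8,128])+130*a
print(e)
rows(o["eef_pos"],o["tool_rot"],e,[np.pi,-.52,-.142],20,4)
E
```

```text
15.35 [471.62170016 335.38749292 128.79069836] [-3.14157416e+00  2.15450137e-04  5.40874907e-01]
[574.75572944 -65.658387   240.81649336]
{"x": -1.7, "y": 5.8, "z": -1.6, "ax": -0.0026, "ay": 0.0073, "az": 0.0098},
{"x": -3.4, "y": 11.8, "z": -3.3, "ax": -0.0052, "ay": 0.0147, "az": 0.0196},
{"x": -4.6, "y": 17.6, "z": -4.9, "ax": -0.0079, "ay": 0.0221, "az": 0.0295},
{"x": -5.2, "y": 23.9, "z": -6.5, "ax": -0.0104, "ay": 0.0294, "az": 0.0392},
{"x": -4.2, "y": 24, "z": -6.4, "ax": -0.0104, "ay": 0.0294, "az": 0.0393},
--
{"x": -3, "y": 24.3, "z": -6.2, "ax": -0.0105, "ay": 0.0294, "az": 0.0392},
{"x": -1.8, "y": 24.4, "z": -6.1, "ax": -0.0104, "ay": 0.0294, "az": 0.0393},
{"x": -0.8, "y": 24.6, "z": -5.8, "ax": -0.0104, "ay": 0.0293, "az": 0.0392},
{"x": 0.4, "y": 24.6, "z": -5.6, "ax": -0.0105, "ay": 0.0294, "az": 0.0393},
{"x": 1.5, "y": 24.6, "z": -5.3, "ax": -0.0104, "ay": 0.0294, "az": 0.0392},
--
{"x": 2.7, "y": 24.6, "z": -5, "ax": -0.0104, "ay": 0.0294, "az": 0.0392},
{"x": 3.7, "y": 24.5, "z": -4.6, "ax": -0.0105, "ay": 0.0294, "az": 0.0393},
{"x": 4.9, "y": 24.4, "z": -4.2, "ax": -0.0104, "ay": 0.0294, "az": 0.0392},
{"x": 5.9, "y": 24.2, "z": -3.9, "ax": -0.0105, "ay": 0.0294, "az": 0.0393},
{"x": 6.9, "y": 24.1, "z": -3.4, "ax": -0.0104, "ay": 0.0294, "az": 0.0392},
--
{"x": 8, "y": 23.7, "z": -2.9, "ax": -0.0104, "ay": 0.0294, "az": 0.0393},
{"x": 9, "y": 23.5, "z": -2.4, "ax": -0.0105, "ay": 0.0294, "az": 0.0392},
{"x": 7.5, "y": 17.3, "z": -1.4, "ax": -0.0078, "ay": 0.022, "az": 0.0295},
{"x": 5.3, "y": 11.4, "z": -0.8, "ax": -0.0052, "ay": 0.0147, "az": 0.0196},
{"x": 2.8, "y": 5.6, "z": -0.3, "ax": -0.0026, "ay": 0.0074, "az": 0.0098},
--
end [574.7 -65.6 240.8] [-3.1416 -0.52   -0.142 ]
```

Call:
carry_out(plan=[{"x": -1.7,"y": 5.8,"z": -1.6,"ax": -0.0026,"ay": 0.0073,"az": 0.0098},{"x": -3.4,"y": 11.8,"z": -3.3,"ax": -0.0052,"ay": 0.0147,"az": 0.0196},{"x": -4.6,"y": 17.6,"z": -4.9,"ax": -0.0079,"ay": 0.0221,"az": 0.0295},{"x": -5.2,"y": 23.9,"z": -6.5,"ax": -0.0104,"ay": 0.0294,"az": 0.0392},{"x": -4.2,"y": 24,"z": -6.4,"ax": -0.0104,"ay": 0.0294,"az": 0.0393}])

```text
time_s: 15.77
eef_pos: [493.0, 251.1, 152.5]
tool_rot: [3.111, -0.107, 0.402]
force: [-0.4, -0.6, -2.8]
grip_width: 27.4
```

Call:
carry_out(plan=[{"x": -3,"y": 24.3,"z": -6.2,"ax": -0.0104,"ay": 0.0294,"az": 0.0392},{"x": -1.8,"y": 24.4,"z": -6.1,"ax": -0.0104,"ay": 0.0294,"az": 0.0393},{"x": -0.8,"y": 24.6,"z": -5.8,"ax": -0.0104,"ay": 0.0294,"az": 0.0392},{"x": 0.4,"y": 24.6,"z": -5.6,"ax": -0.0104,"ay": 0.0294,"az": 0.0393},{"x": 1.5,"y": 24.6,"z": -5.3,"ax": -0.0104,"ay": 0.0294,"az": 0.0392}])

```text
time_s: 16.18
eef_pos: [523.1, 132.7, 185.7]
tool_rot: [3.095, -0.263, 0.208]
force: [-0.1, -0.3, -2.8]
grip_width: 27.9
```

Call:
carry_out(plan=[{"x": 2.7,"y": 24.6,"z": -5,"ax": -0.0104,"ay": 0.0294,"az": 0.0392},{"x": 3.7,"y": 24.5,"z": -4.6,"ax": -0.0105,"ay": 0.0294,"az": 0.0393},{"x": 4.9,"y": 24.4,"z": -4.2,"ax": -0.0104,"ay": 0.0294,"az": 0.0392},{"x": 5.9,"y": 24.2,"z": -3.9,"ax": -0.0105,"ay": 0.0294,"az": 0.0393},{"x": 6.9,"y": 24.1,"z": -3.4,"ax": -0.0104,"ay": 0.0294,"az": 0.0392}])

```text
time_s: 16.6
eef_pos: [553.1, 14.7, 218.7]
tool_rot: [3.11, -0.418, 0.006]
force: [1.0, -0.1, -3.4]
grip_width: 27.8
```

Call:
carry_out(plan=[{"x": 8,"y": 23.7,"z": -2.9,"ax": -0.0104,"ay": 0.0294,"az": 0.0393},{"x": 9,"y": 23.5,"z": -2.4,"ax": -0.0105,"ay": 0.0294,"az": 0.0392},{"x": 7.5,"y": 17.3,"z": -1.4,"ax": -0.0078,"ay": 0.022,"az": 0.0295},{"x": 5.3,"y": 11.4,"z": -0.8,"ax": -0.0052,"ay": 0.0147,"az": 0.0196},{"x": 2.8,"y": 5.6,"z": -0.3,"ax": -0.0026,"ay": 0.0074,"az": 0.0098}])

```text
time_s: 17.02
eef_pos: [574.4, -67.4, 241.4]
tool_rot: [-3.141, -0.522, -0.145]
force: [0.8, 0.1, -3.1]
grip_width: 27.8
```

Call:
carry_out(plan=[{"x": 0,"y": 0,"z": 0,"ax": 0,"ay": 0,"az": 0},{"x": 0,"y": 0,"z": 0,"ax": 0,"ay": 0,"az": 0},{"x": 0,"y": 0,"z": 0,"ax": 0,"ay": 0,"az": 0}])

```text
time_s: 17.27
eef_pos: [574.5, -64.9, 240.6]
tool_rot: [-3.141, -0.519, -0.141]
force: [0.3, -0.1, -3.5]
grip_width: 27.8
```

```bash

python3 - <<'E'
from h import *
o=bot.observe();print(o["time_s"],o["eef_pos"],o["tool_rot"],o["force"],o["grip_width"],o["q"].round(2))
p=bot.grab_frame("wrist");cv2.imwrite("pics/l_w.png",p["pixels"][:,:,::-1])
for n,(u,v) in dict(scene=(305,200),top=(340,195)).items():
    p=bot.grab_frame(n);crop(p,u,v,70,f"pics/l_{n}.png",10)
    for t in ["gun_grip","gun_mouth"]: print(n,t,[(np.round(d["xyz"],1),round(d["confidence"],2)) for d in bot.place_of(p,t)[:2]])
a=np.array([-np.sin(.52)*np.cos(.142),np.sin(.52)*np.sin(.142),np.cos(.52)])
print(rel(o,np.array([638.7,-74.8,128])+130*a,[np.pi,-.52,-.142]))
E
```

```text
17.2667 [574.52385884 -64.94492503 240.60842312] [-3.14122323 -0.51939265 -0.14109627] [ 0.26296586 -0.12261301 -3.48947269] 27.84346712464885 [-0.19  0.06  1.8   0.03  0.76  1.51]
scene gun_grip [(array([564.5, -59.5, 260.8]), 0.82)]
scene gun_mouth [(array([598.4, -63.9, 196.8]), 0.92), (array([634.5, -77.6, 128.1]), 0.59)]
top gun_grip [(array([561.7, -68.3, 258.9]), 0.87)]
top gun_mouth [(array([595.6, -70.5, 199. ]), 0.83)]
(array([ 0.3896689 ,  0.67375796, -0.0171324 ]), array([-0.00081823,  0.0006075 ,  0.0007843 ]))
```

View pics/l_w.png

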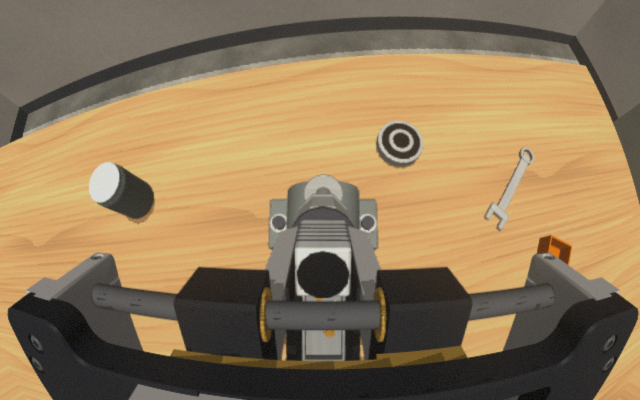

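View pics/l_scene.png

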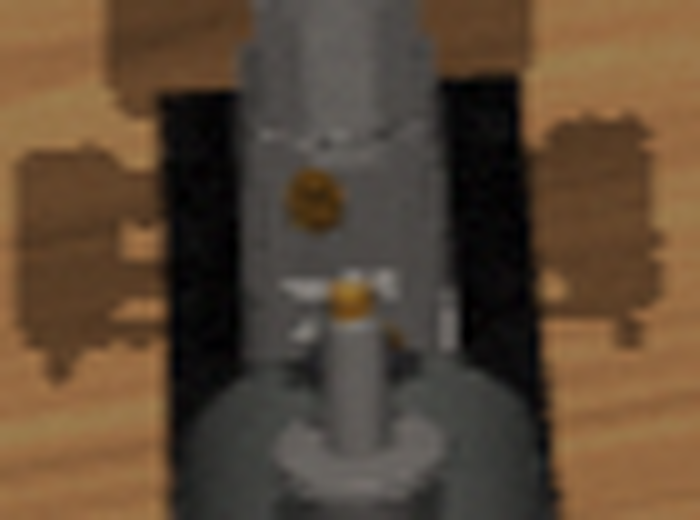

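View pics/l_top.png

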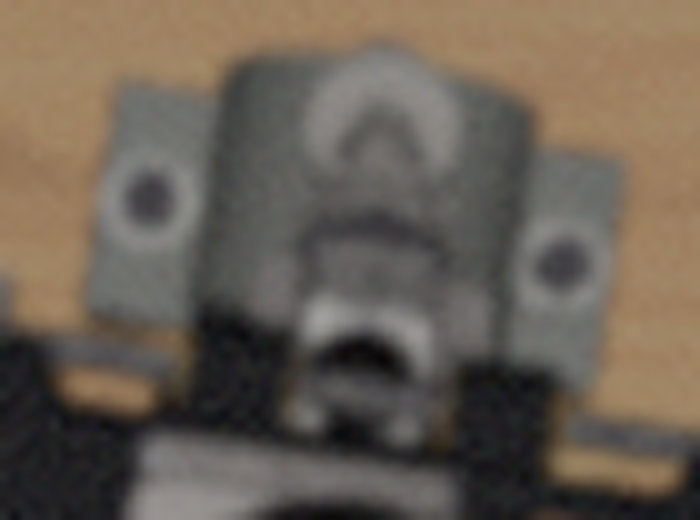

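```bash

python3 - <<'E'
from h import *
o=bot.observe();T=toolT(o)
th=np.linspace(0,2*np.pi,73)
def circ(r,z): return np.c_[r*np.cos(th),r*np.sin(th),z+0*th,1+0*th]@T.T[:, :3]
a=np.array([-np.sin(.52)*np.cos(.142),np.sin(.52)*np.sin(.142),np.cos(.52)])
s=np.array([638.7,-74.8,128])
for n,(u,v) in dict(scene=(305,200),top=(340,195)).items():
    p=bot.grab_frame(n)
    im=p["pixels"][:,:,::-1].copy();big=cv2.resize(im[v-28:v+28,u-36:u+36],None,fx=10,fy=10,interpolation=cv2.INTER_CUBIC)
    def dr(X,c):
        q=((pr(p,X)-[u-36,v-28]+.5)*10).astype(int);cv2.polylines(big,[q.reshape(-1,1,2)],False,c,1)
    dr(circ(18,50),(0,255,0));dr(circ(21,0),(255,255,0))
    dr(np.array([s,s+42*a,s+80*a]),(0,0,255))
    u1,v1=np.linalg.svd(a[None])[2][1:]
    dr(s+20*(np.cos(th)[:,None]*u1+np.sin(th)[:,None]*v1),(255,0,255))
    cv2.imwrite(f"pics/m_{n}.png",big)
E
```

```text
(no output)
```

View pics/m_scene.png

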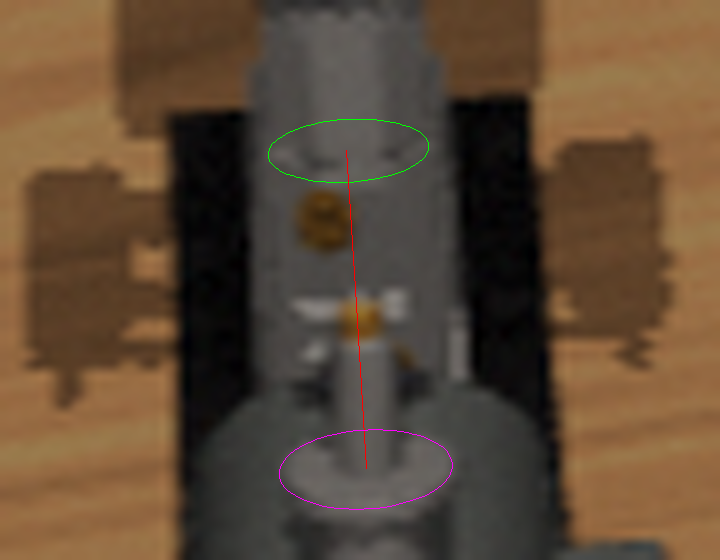

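View pics/m_top.png

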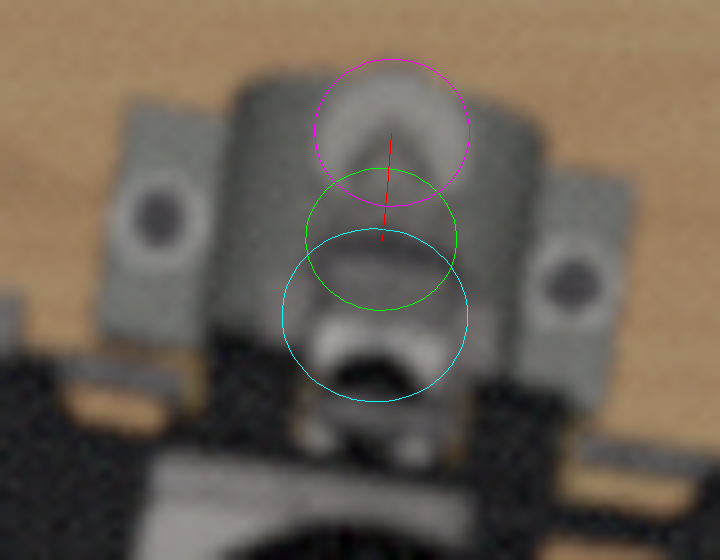

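Call:
carry_out(plan=[{"x": 0,"y": 0,"z": 4,"ax": 0,"ay": 0,"az": 0},{"x": 0,"y": 0,"z": 8,"ax": 0,"ay": 0,"az": 0},{"x": 0,"y": 0,"z": 10,"ax": 0,"ay": 0,"az": 0},{"x": 0,"y": 0,"z": 6,"ax": 0,"ay": 0,"az": 0},{"x": 0,"y": 0,"z": 4,"ax": 0,"ay": 0,"az": 0}])

```text
time_s: 18.13
eef_pos: [590.6, -67.9, 211.5]
tool_rot: [-3.141, -0.518, -0.142]
force: [0.2, -0.9, -3.3]
grip_width: 27.6
```

Call:
carry_out(plan=[{"x": 0,"y": 0,"z": 0,"ax": 0,"ay": 0,"az": 0},{"x": 0,"y": 0,"z": 0,"ax": 0,"ay": 0,"az": 0},{"x": 0,"y": 0,"z": 0,"ax": 0,"ay": 0,"az": 0}])

```text
time_s: 18.38
eef_pos: [590.5, -67.9, 213.3]
tool_rot: [-3.141, -0.52, -0.142]
force: [0.2, 0.6, -2.2]
grip_width: 27.8
```

```bash
cat > st.py <<'E'
from h import *
import sys
o=bot.observe();a=np.array([-np.sin(.52)*np.cos(.142),np.sin(.52)*np.sin(.142),np.cos(.52)])
s=np.array([638.7,-74.8,128]);T=toolT(o)
v=T[:3,:3].T@(o["eef_pos"]-s)
print("t",o["time_s"],"off xy",v[:2].round(2),"d",(-v[2]-50).round(2),"rot",np.round(o["tool_rot"],4),"F tool",(T[:3,:3].T@o["force"]).round(2),"M tool",(T[:3,:3].T@o["ft_torque"]).round(3),"g",o["grip_width"])
if len(sys.argv)>1:
    th=np.linspace(0,2*np.pi,73)
    def circ(r,z): return np.c_[r*np.cos(th),r*np.sin(th),z+0*th,1+0*th]@T.T[:, :3]
    for n,(u,w) in dict(scene=(305,205),top=(342,190)).items():
        p=bot.grab_frame(n);crop(p,u,w,44,f"pics/{sys.argv[1]}_{n}.png",16)
E
python3 st.py n
```

```text
t 18.3833 off xy [ 0.23 -0.09] d 48.24 rot [-3.1412 -0.5205 -0.1421] F tool [-1.   -0.65  2.01] M tool [ 0.046 -0.554  0.018] g 27.7646897215771
```

View pics/n_scene.png

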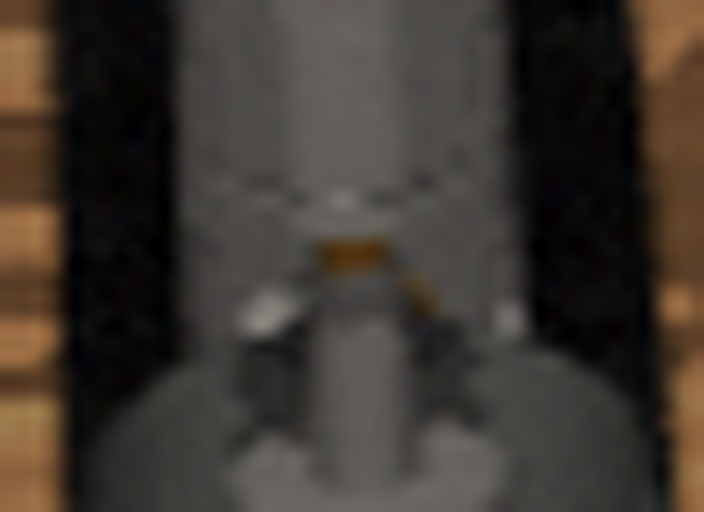

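View pics/n_top.png

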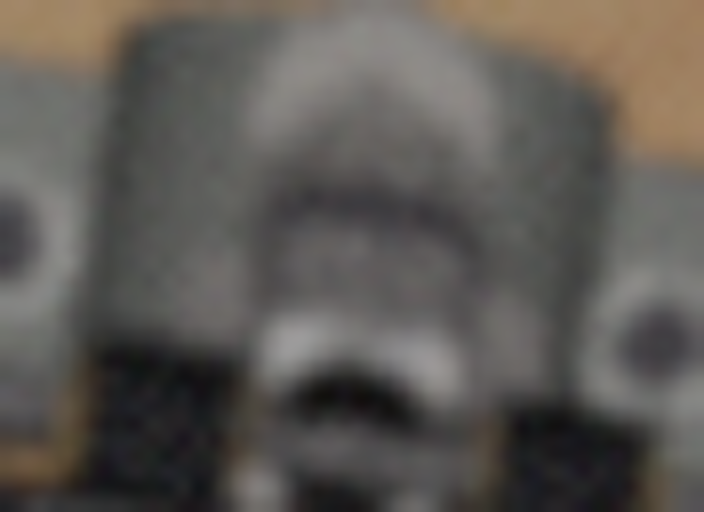

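Call:
carry_out(plan=[{"x": 0,"y": 0,"z": 3,"ax": 0,"ay": 0,"az": 0},{"x": 0,"y": 0,"z": 4,"ax": 0,"ay": 0,"az": 0},{"x": 0,"y": 0,"z": 3,"ax": 0,"ay": 0,"az": 0},{"x": 0,"y": 0,"z": 2,"ax": 0,"ay": 0,"az": 0},{"x": 0,"y": 0,"z": 0,"ax": 0,"ay": 0,"az": 0}])

```text
time_s: 18.9
eef_pos: [596.4, -68.7, 202.0]
tool_rot: [-3.141, -0.519, -0.142]
force: [-0.2, -0.3, -2.6]
grip_width: 27.8
```

```bash
python3 st.py
```

```text
t 18.9 off xy [-0.36 -0.09] d 35.49 rot [-3.1411 -0.5193 -0.1422] F tool [-1.42  0.37  2.17] M tool [ 0.008 -0.5   -0.053] g 27.763672053494567
```

Call:
carry_out(plan=[{"x": 0,"y": 0,"z": 2,"ax": 0,"ay": 0,"az": 0},{"x": 0,"y": 0,"z": 3,"ax": 0,"ay": 0,"az": 0},{"x": 0,"y": 0,"z": 2,"ax": 0,"ay": 0,"az": 0},{"x": 0,"y": 0,"z": 1,"ax": 0,"ay": 0,"az": 0},{"x": 0,"y": 0,"z": 0,"ax": 0,"ay": 0,"az": 0}])

```text
time_s: 19.32
eef_pos: [600.3, -69.2, 195.4]
tool_rot: [-3.141, -0.52, -0.142]
force: [-0.3, 0.9, -3.3]
grip_width: 27.6
```

```bash
python3 st.py o
```

```text
t 19.3167 off xy [-0.15 -0.1 ] d 27.79 rot [-3.1411 -0.5198 -0.1422] F tool [-2.02 -0.86  2.67] M tool [ 0.099 -0.475  0.066] g 27.569676752221667
```

View pics/o_scene.png

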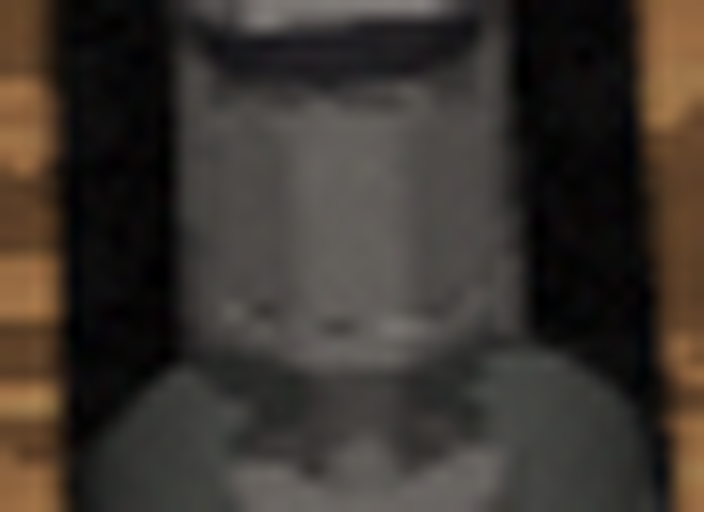

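Call:
carry_out(plan=[{"x": 0,"y": 0,"z": 1.5,"ax": 0,"ay": 0,"az": 0},{"x": 0,"y": 0,"z": 1.5,"ax": 0,"ay": 0,"az": 0},{"x": 0,"y": 0,"z": 1,"ax": 0,"ay": 0,"az": 0},{"x": 0,"y": 0,"z": 0,"ax": 0,"ay": 0,"az": 0},{"x": 0,"y": 0,"z": 0,"ax": 0,"ay": 0,"az": 0}])

```text
time_s: 19.83
eef_pos: [602.2, -69.5, 192.1]
tool_rot: [-3.141, -0.52, -0.142]
force: [-0.9, 0.1, -3.3]
grip_width: 27.9
```

```bash
python3 st.py
```

```text
t 19.8333 off xy [-0.13 -0.09] d 23.94 rot [-3.1412 -0.5198 -0.1421] F tool [-2.4   0.06  2.45] M tool [-0.025 -0.658  0.005] g 27.861357411718384
```

Call:
carry_out(plan=[{"x": 0,"y": 0,"z": 1.5,"ax": 0,"ay": 0,"az": 0},{"x": 0,"y": 0,"z": 1.5,"ax": 0,"ay": 0,"az": 0},{"x": 0,"y": 0,"z": 1,"ax": 0,"ay": 0,"az": 0},{"x": 0,"y": 0,"z": 0,"ax": 0,"ay": 0,"az": 0},{"x": 0,"y": 0,"z": 0,"ax": 0,"ay": 0,"az": 0}])

```text
time_s: 20.25
eef_pos: [604.2, -69.8, 188.6]
tool_rot: [-3.141, -0.52, -0.142]
force: [-0.7, 0.0, -4.6]
grip_width: 27.8
```

```bash
python3 st.py
```

```text
t 20.25 off xy [-0.14 -0.07] d 19.91 rot [-3.1412 -0.5198 -0.1422] F tool [-2.91  0.07  3.6 ] M tool [ 0.001 -0.863 -0.01 ] g 27.825800623886945
```

Call:
carry_out(plan=[{"x": -0.7,"y": 0,"z": 0,"ax": 0,"ay": 0,"az": 0},{"x": 0,"y": 0,"z": 0,"ax": 0,"ay": 0,"az": 0},{"x": 0,"y": 0,"z": 0,"ax": 0,"ay": 0,"az": 0}])

```text
time_s: 20.5
eef_pos: [603.8, -69.8, 188.7]
tool_rot: [-3.141, -0.521, -0.142]
force: [0.6, 1.0, -2.8]
grip_width: 27.8
```

```bash
python3 st.py
```

```text
t 20.5 off xy [-0.35 -0.07] d 20.22 rot [-3.1412 -0.5208 -0.1422] F tool [-1.02 -1.1   2.67] M tool [ 0.056 -0.538  0.055] g 27.776297739561947
```

Call:
carry_out(plan=[{"x": -0.8,"y": 0,"z": 1,"ax": 0,"ay": 0,"az": 0},{"x": 0,"y": 0,"z": 1,"ax": 0,"ay": 0,"az": 0},{"x": 0,"y": 0,"z": 0.5,"ax": 0,"ay": 0,"az": 0},{"x": 0,"y": 0,"z": 0,"ax": 0,"ay": 0,"az": 0},{"x": 0,"y": 0,"z": 0,"ax": 0,"ay": 0,"az": 0}])

```text
time_s: 20.92
eef_pos: [604.3, -69.7, 186.1]
tool_rot: [-3.141, -0.52, -0.142]
force: [-2.4, 1.8, 0.8]
grip_width: 27.5
```

```bash
python3 st.py
```

```text
t 20.9167 off xy [-1.32 -0.23] d 17.72 rot [-3.141  -0.5204 -0.1421] F tool [-1.86 -1.41 -1.94] M tool [ 0.424 -0.687  0.003] g 27.517416482221623
```

Call:
carry_out(plan=[{"x": 0,"y": 0,"z": 1,"ax": 0,"ay": 0,"az": 0},{"x": 0,"y": 0,"z": 0.5,"ax": 0,"ay": 0,"az": 0},{"x": 0,"y": 0,"z": 0,"ax": 0,"ay": 0,"az": 0},{"x": 0,"y": 0,"z": 0,"ax": 0,"ay": 0,"az": 0}])

```text
time_s: 21.25
eef_pos: [605.2, -70.0, 185.3]
tool_rot: [-3.141, -0.521, -0.142]
force: [-5.6, 2.1, 4.1]
grip_width: 27.7
```

```bash
python3 st.py
```

```text
t 21.25 off xy [-0.87 -0.04] d 16.55 rot [-3.1413 -0.5213 -0.1421] F tool [-3.06 -1.33 -6.43] M tool [ 0.173 -0.748  0.003] g 27.691138292662664
```

Call:
carry_out(plan=[{"x": -0.3,"y": -0.3,"z": 1,"ax": 0,"ay": 0,"az": 0},{"x": 0,"y": 0,"z": 1,"ax": 0,"ay": 0,"az": 0},{"x": 0,"y": 0,"z": 0,"ax": 0,"ay": 0,"az": 0}])

```text
time_s: 21.5
eef_pos: [606.2, -69.9, 183.2]
tool_rot: [-3.141, -0.522, -0.142]
force: [2.9, 0.3, -3.1]
grip_width: 28.0
```

```bash
python3 st.py
```

```text
t 21.5 off xy [-0.97 -0.27] d 14.24 rot [-3.1414 -0.5219 -0.1421] F tool [ 0.93 -0.74  4.14] M tool [0.07  0.282 0.008] g 28.03989075732332
```

Call:
carry_out(plan=[{"x": 0,"y": 0,"z": 1,"ax": 0,"ay": 0,"az": 0},{"x": 0,"y": 0,"z": 1,"ax": 0,"ay": 0,"az": 0},{"x": 0,"y": 0,"z": 0,"ax": 0,"ay": 0,"az": 0}])

```text
time_s: 21.75
eef_pos: [606.9, -70.0, 180.7]
tool_rot: [-3.141, -0.52, -0.142]
force: [5.9, -1.2, -5.5]
grip_width: 27.5
```

```bash
python3 st.py
```

```text
t 21.75 off xy [-1.7 -0.3] d 11.73 rot [-3.1412 -0.5204 -0.1422] F tool [2.52 0.32 7.77] M tool [0.035 0.45  0.024] g 27.476805916266372
```

Call:
carry_out(plan=[{"x": 0.6,"y": 0,"z": 1,"ax": 0,"ay": 0,"az": 0},{"x": 0,"y": 0,"z": 1,"ax": 0,"ay": 0,"az": 0},{"x": 0,"y": 0,"z": 1,"ax": 0,"ay": 0,"az": 0},{"x": 0,"y": 0,"z": 0,"ax": 0,"ay": 0,"az": 0}])

```text
time_s: 22.08
eef_pos: [608.4, -70.1, 178.0]
tool_rot: [-3.141, -0.519, -0.142]
force: [-0.2, -0.6, -3.9]
grip_width: 27.7
```

```bash
python3 st.py
```

```text
t 22.0833 off xy [-1.82 -0.39] d 8.58 rot [-3.1411 -0.5189 -0.1421] F tool [-2.01  0.58  3.37] M tool [ 0.079 -0.53   0.041] g 27.703763677070953
```

Call:
carry_out(plan=[{"x": 0,"y": 0,"z": 1,"ax": 0,"ay": 0,"az": 0},{"x": 0,"y": 0,"z": 1,"ax": 0,"ay": 0,"az": 0},{"x": 0,"y": 0,"z": 0,"ax": 0,"ay": 0,"az": 0}])

```text
time_s: 22.33
eef_pos: [609.5, -70.3, 176.8]
tool_rot: [-3.141, -0.52, -0.142]
force: [-4.0, 0.7, -0.3]
grip_width: 27.6
```

```bash
python3 st.py
```

```text
t 22.3333 off xy [-1.37 -0.4 ] d 7.02 rot [-3.1412 -0.5197 -0.1421] F tool [-3.61 -0.12 -1.77] M tool [ 0.042 -1.025  0.053] g 27.600301403910002
```

Call:
carry_out(plan=[{"x": -0.2,"y": 0,"z": 1,"ax": 0,"ay": 0,"az": 0},{"x": 0,"y": 0,"z": 1,"ax": 0,"ay": 0,"az": 0},{"x": 0,"y": 0,"z": 1,"ax": 0,"ay": 0,"az": 0},{"x": 0,"y": 0,"z": 0,"ax": 0,"ay": 0,"az": 0}])

```text
time_s: 22.67
eef_pos: [611.0, -70.5, 174.3]
tool_rot: [-3.141, -0.52, -0.142]
force: [-5.0, 1.0, 2.3]
grip_width: 27.9
```

```bash
python3 st.py
```

```text
t 22.6667 off xy [-1.34 -0.39] d 4.08 rot [-3.1412 -0.5202 -0.1421] F tool [-3.27 -0.27 -4.53] M tool [ 0.021 -1.077  0.004] g 27.858623094789838
```

Call:
carry_out(plan=[{"x": 0,"y": 0,"z": 1,"ax": 0,"ay": 0,"az": 0},{"x": 0,"y": 0,"z": 0.7,"ax": 0,"ay": 0,"az": 0},{"x": 0,"y": 0,"z": 0,"ax": 0,"ay": 0,"az": 0}])

```text
time_s: 22.92
eef_pos: [611.8, -70.6, 172.9]
tool_rot: [-3.141, -0.52, -0.142]
force: [-7.7, 0.2, 3.3]
grip_width: 27.7
```

```bash
python3 st.py
```

```text
t 22.9167 off xy [-1.34 -0.38] d 2.47 rot [-3.1412 -0.5202 -0.1421] F tool [-5.03  0.85 -6.69] M tool [ 1.000e-03 -1.237e+00  1.400e-02] g 27.72166681175298
```

Call:
carry_out(plan=[{"x": -0.4,"y": 0,"z": 0.8,"ax": 0,"ay": 0,"az": 0},{"x": 0,"y": 0,"z": 0.7,"ax": 0,"ay": 0,"az": 0},{"x": 0,"y": 0,"z": 0,"ax": 0,"ay": 0,"az": 0}])

```text
time_s: 23.17
eef_pos: [612.3, -70.7, 172.0]
tool_rot: [-3.141, -0.521, -0.142]
force: [-9.9, 1.5, 7.8]
grip_width: 27.6
```

```bash
python3 st.py
```

```text
t 23.1667 off xy [-1.3  -0.37] d 1.47 rot [-3.1412 -0.5209 -0.1421] F tool [ -4.78  -0.08 -11.78] M tool [-0.06  -1.343  0.051] g 27.603083732162073
```

Call:
carry_out(plan=[{"x": 0,"y": 0,"z": 0.7,"ax": 0,"ay": 0,"az": 0},{"x": 0,"y": 0,"z": 0,"ax": 0,"ay": 0,"az": 0},{"x": 0,"y": 0,"z": 0,"ax": 0,"ay": 0,"az": 0}])

```text
time_s: 23.42
eef_pos: [612.4, -70.6, 172.0]
tool_rot: [-3.141, -0.521, -0.142]
force: [-19.8, 1.8, 15.3]
grip_width: 27.9
```

```bash
python3 st.py
```

```text
t 23.4167 off xy [-1.23 -0.41] d 1.39 rot [-3.1413 -0.5209 -0.1419] F tool [ -9.55   1.06 -23.17] M tool [-0.011 -2.168  0.025] g 27.935486339633453
```

Call:
carry_out(plan=[{"x": -0.6,"y": 0,"z": 0,"ax": 0,"ay": 0,"az": 0},{"x": 0,"y": 0,"z": 0,"ax": 0,"ay": 0,"az": 0},{"x": 0,"y": 0,"z": 0,"ax": 0,"ay": 0,"az": 0}])

```text
time_s: 23.67
eef_pos: [612.3, -70.6, 171.9]
tool_rot: [-3.141, -0.522, -0.142]
force: [-15.3, 1.4, 15.5]
grip_width: 28.0
```

```bash
python3 st.py
```

```text
t 23.6667 off xy [-1.27 -0.41] d 1.43 rot [-3.1413 -0.5221 -0.142 ] F tool [ -5.59   0.82 -21.1 ] M tool [ 0.014 -1.562  0.033] g 28.01301640378698
```

Call:
carry_out(plan=[{"x": -0.5,"y": 0,"z": 0.2,"ax": 0,"ay": 0,"az": 0},{"x": 0,"y": 0,"z": 0,"ax": 0,"ay": 0,"az": 0},{"x": 0,"y": 0,"z": 0,"ax": 0,"ay": 0,"az": 0},{"x": 0,"y": 0,"z": 0,"ax": 0,"ay": 0,"az": 0}])

```text
time_s: 24.0
eef_pos: [612.2, -70.7, 171.9]
tool_rot: [-3.141, -0.523, -0.142]
force: [-14.3, 1.9, 15.9]
grip_width: 27.9
```

```bash
python3 st.py q; python3 - <<'E'
from h import *
o=bot.observe();p=bot.grab_frame("wrist");cv2.imwrite("pics/q_w.png",p["pixels"][:,:,::-1])
for n in ["scene","top"]:
    p=bot.grab_frame(n)
    for t in ["gun_grip","gun_mouth","check_pin"]: print(n,t,[(np.round(d["xyz"],1),round(d["confidence"],2)) for d in bot.place_of(p,t)[:2]])
print(o["force"],o["qvel"].round(3))
E
```

```text
t 24.0 off xy [-1.26 -0.38] d 1.44 rot [-3.1413 -0.5231 -0.142 ] F tool [ -4.5    0.14 -20.98] M tool [ 0.036 -1.422  0.002] g 27.890684573501588
scene gun_grip [(array([599.3, -66.5, 189.7]), 0.78)]
scene gun_mouth [(array([636.5, -70.2, 126.4]), 0.78)]Traceback (most recent call last):
  File "<stdin>", line 5, in <module>
ValueError: it knows: bearing, can, catch_mid, gun_grip, gun_mouth, gun_stand, housing, mat_mid, nipple_seat, old0_mid, old1_mid, spanner, tray_mid
```

View pics/q_scene.png

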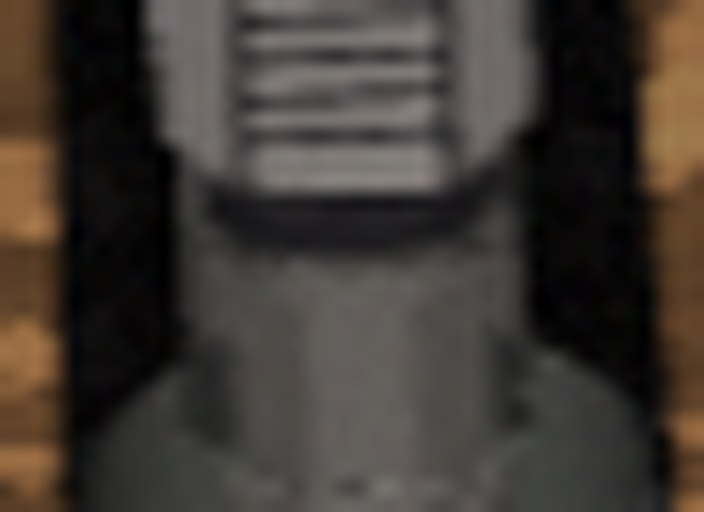

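View pics/q_w.png

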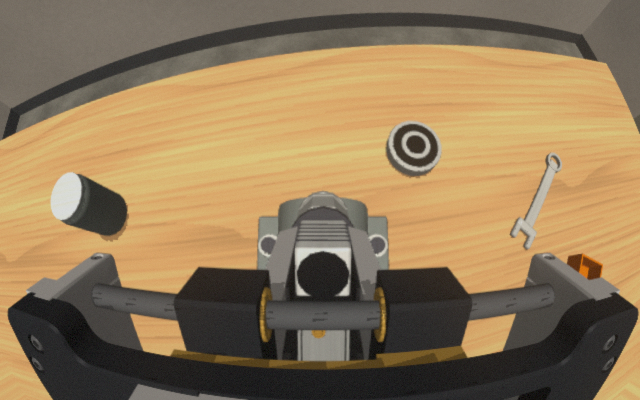

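Call:
carry_out(plan=[{"x": -0.3,"y": 0,"z": 0.3,"ax": 0,"ay": 0,"az": 0},{"x": 0,"y": 0,"z": 0,"ax": 0,"ay": 0,"az": 0},{"x": 0,"y": 0,"z": 0,"ax": 0,"ay": 0,"az": 0},{"x": 0,"y": 0,"z": 0,"ax": 0,"ay": 0,"az": 0}])

```text
time_s: 24.63
eef_pos: [612.2, -70.7, 171.9]
tool_rot: [-3.141, -0.524, -0.142]
force: [-16.7, 2.5, 18.7]
grip_width: 27.7
```

```bash
python3 st.py; python3 - <<'E'
from h import *
p=bot.grab_frame("scene");crop(p,306,215,60,"pics/r_s.png",12)
p=bot.grab_frame("top");crop(p,340,200,80,"pics/r_t.png",9)
E
```

```text
t 24.6333 off xy [-1.24 -0.37] d 1.41 rot [-3.1413 -0.5237 -0.142 ] F tool [ -5.21  -0.09 -24.64] M tool [-0.008 -1.509  0.051] g 27.71548200844807
```

View pics/r_s.png

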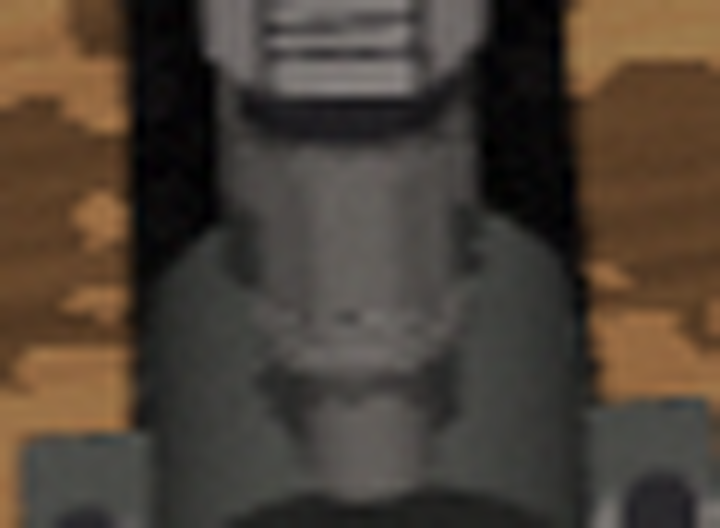

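View pics/r_t.png

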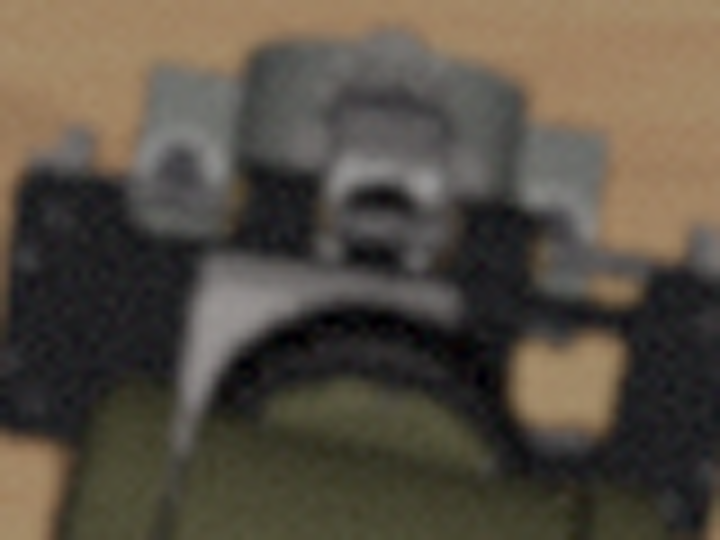

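```bash
python3 - <<'E'
from h import *
print(bot.job_done()); o=bot.observe(); print(o["time_s"],o["force"])
E
```

```text
the job is handed in; nothing more can be done
None
the job is handed in; nothing more can be done
```

The job is handed in at about 25 s of the 61 s allowed. As far as my checks show, both parts are done.

- **Tray:** I picked the grey steel tray, not the orange look-alike, and carried it level to the mat. It now stands with its length pointing at the housing and is let go. The wrist picture taken after release put it about 9 mm or more inside every mat edge, with both old nipples still in it. It also showed in a later wrist picture, but I did not measure it again after moving the gun.
- **Grease gun:** I gripped it on its flats with the fingertips resting on the flange, and lined it up with the tilted nipple. The push met about 9 N at the catch balls, then a snap past them, then the rising push of the check pin, and finally a rigid stop. The gun is still held and pressed there. The last axial reading was about 25 N (about 27 N allowing for the gun's weight), and adding a few newtons did not move it.

**Checks that disagreed:**
- My position estimate put the stop 1.4 mm short of the collar. That is within the calibration error; the rigid stop, the catch-to-stop travel of about 16 mm and the pictures all say it is fully home.
- A sideways push of about 4 N was left after I shifted the gun to ease it. The measured tilt was 0.524 rad against the 0.52 rad asked for.
- The check pin's travel could not be read, because the networks do not know that joint.

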